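Load the steriliser tray with the drained instruments and close it

TASK

The cleaned ring-handled forceps and the steel spatula are draining on the slanted wire rack. Lay each flat in its own shaped bed in the open steriliser tray, setting it down rather than letting it drop, then close the tray's lid completely. Do not shift the pump bottle, the plaster roll or the black marker.

Things in the scene. Friction and masses are not known exactly. Their poses are not given: they have to be found in the camera images.
- tray: Open steel steriliser tray, 150 (its x) x 166 (its y) mm, fixed; origin at the centre of its underside, on the table; z up, +x to the hinged side, away from the robot (yaw -0.42 to 0.02). Rim 32 mm high, floor 6 mm. Two beds side by side along its y, of grey blocks at y = 22 to 80 and -80 to -44 mm; between them an open trough, free to the floor over the whole width, for the fingers.
- forceps_bed (a point): Centre of the forceps' bed, (-29.5, 0, 18) mm in the tray's frame, on top of its blocks; axes as the tray's. Channel 16 mm wide at the +y end (jaws), 71 mm at the -y end (rings), 150 mm long between end stops; cheeks and stops 8 mm high. Lying home, the forceps have their origin here and their +y axis along the tray's -y.
- spatula_bed (a point): Centre of the spatula's bed, (27, 0, 18) mm in the tray's frame, on top of its blocks; axes as the tray's. Channel 33 mm wide at the +y end (blade), 22 mm at the -y end (handle), 150 mm long between end stops; cheeks and stops 8 mm high. Lying home, the spatula has its origin here and its +y axis along the tray's -y.
- lid (a joint): Angle of the tray's lid, rad: 0 shut, 1.75 to 1.88 at the start (leaning back a little), 1.92 stop. Stiff friction hinge: it stays where left; 1 to 3 N at the edge move it. Slotted steel sheet 3 mm thick, 154 mm from hinge to front edge, 166 mm wide, solid over the last 24 mm along that edge; a 44 mm wide tab stands out 14 mm beyond the edge's middle.
- lid_hinge (a point): Middle of the lid's hinge line (which runs along the tray's y), at (79, 0, 32) mm in the tray's frame. Its orientation is the lid's: shut, the lid runs from here along -x.
- lid_edge (a point): Middle of the lid's front edge on its outer face (the face that is on top when shut), 154 mm from the hinge.
- rack: Slanted drying rack of 7 mm steel wire in a white drip pan 160 x 196 mm, fixed; origin at the centre of its underside, +x away from the robot (yaw up to 0.15 either way). Its rest plane rises toward +x at 30 degrees. Instruments lie handle up the slope, head against the foot lip, in two lanes 45 mm left and right of the middle; which is where varies.
- rack_gap (a point): Middle of the rack's rest plane, 79 mm up the slope from the lip. The two bars that carry the instruments are 47 mm up and down the slope from here; between them the rack is open underneath for 40 mm. Guide pins 12 mm high stand on the lower bar, 21 mm either side of each lane's middle.
- forceps: Steel ring-handled tube clamp forceps, rigid, 138 mm long, 62 mm wide over the rings, about 5 mm thick, 40 g. Origin at the middle of its underside, +y toward the rings, z out of its upper face (on the rack +y points up the slope). Jaws (7 mm wide together) from y = -68 to -18, shanks (22 mm wide together) from y = 2 to 32, rings from y = 41 to 69 mm.
- forceps_grip (a point): Grasp point on the forceps: middle of the two shanks, (0, 17, 2.5) mm in its frame; 22 mm wide across its x.
- forceps_rings (a point): Middle of the forceps' ring end, (0, 55, 2.5) mm in its frame.
- spatula: Flat steel ointment spatula, 138 mm long, 60 g. Origin at the middle of its underside, +y toward the handle's end, z out of its upper face (on the rack +y points up the slope). Blade 24 mm wide, 3 mm thick, from y = -69 to -9; handle 12 mm wide, 7 mm thick, from y = -4 to 69 mm.
- spatula_grip (a point): Grasp point on the spatula's handle, (0, 15, 3.5) mm in its frame; 12 mm wide across its x.
- spatula_end (a point): Near the end of the spatula's handle, (0, 60, 3.5) mm in its frame.
- gel_bottle: White pump bottle, 66 x 58 x 188 mm, standing beyond the tray on its right; bystander. Origin at the centre of its underside.
- plaster_roll: Roll of sticking plaster, 41 mm across, 25 mm high, lying to the right; bystander. Origin at the centre of its underside.
- marker: Black marker pen, 136 mm long, 14 mm thick, lying right of the tray; bystander. Origin at its middle, underside.

How it is judged:
By the outcome, as a careful person would: the job done as asked, in the order asked, and still so for the second after the job is handed in, with the robot touching nothing.
It also fails if it takes over 67 s, if anything falls off the work surface, if the arm or the gripper's body presses on something with over 40 N, if the wrist force passes 120 N, or if a joint passes its speed limit or range.

ROBOT

A 6-joint arm with a two-finger parallel gripper is mounted at the origin on a cart in front of the work surface, level with it; the furniture and walls round the work are solid. World frame = base frame: x ahead of the robot, y to its left, z up, the work surface at z = 0. Lengths are in m, angles in rad, forces in N, time in s.
With the tool pointing down it reaches from about 0.3 to 0.775 m from the base axis. Payload 14.6 kg.
Tool frame: the origin (TCP) lies at the very end of the fingers, on their centre line; the grasp point (between the pads) lies 19 mm behind it; z points along the fingers, y is the line along which they close (so a half turn about z gives the same grasp; the last joint's range is limited). The gripper opens to 94 mm and grips with 3 to 60 N. Pads are 16 mm wide; open, the fingers measure 119 mm over their backs; the gripper's body (75 mm by 177 mm) begins 78 mm behind the grasp point.
Start: joints at [-1.388, 0.3, 1.521, -0, 1.321, -0.067], TCP at [0.136, -0.533, 0.205] pointing down, gripper open.
Joint ranges: [-3.03, 3.03], [-0.79, 2.21], [0.23, 2.52], [-1.04, 4.18], [0, 3.07], [-2.55, 2.55]. Speed limits (rad/s): [2.22, 2.22, 2.57, 3.14, 3.14, 3.14].

INTERFACE

Orientations are given as [roll, pitch, yaw] about the fixed x, y, z axes, in that order (R = Rz(yaw) Ry(pitch) Rx(roll)).
In Python, from station import ctrl gives the robot as it stands.
- The arm moves only by the tool move_arm, never from a script. Its argument "targets" is a list of rows, each a list of 6 numbers: the shift along the tool's x, y, z in units of 1000 mm (1.0 is 1000 mm), then the turn, a rotation vector about the tool's x, y, z in units of 30 degrees (1.0 is 30 degrees). In form: [[tx, ty, tz, ax, ay, az], ...]. A call has exactly 5 rows; each row is the pose to reach, as a shift and turn from the pose commanded when the call began, along the tool's axes at that moment; what a row does not reach only later rows make up. A row lasts 1/12 s, in which the tool goes at most 41.7 mm and 7.16 degrees, less where a joint would pass 70% of its speed; a pose out of reach is approached as far as the arm can. A call with a number of a shift or a turn outside -1 to 1 is refused whole. A call with a gripper value outside its range is refused whole. "fingers" is the opening, from -1 (shut) to 1 (fully open), set as the call begins (left out, the last holds). The fingers move at their own pace and stop on an object; "grip_force" is the grip in N (left out, the last holds). Time passes only in rows, so rows that repeat a pose let the fingers close, or fill a call up. It gives the time, the measured TCP pose, the force and the opening at its end, in the units of the state.
- ctrl.get_obs(): the state, without advancing time (a new reading comes with each control period).
- ctrl.camera(name): name is "scene" or "side" or "wrist"; returns the picture (420x560x3 uint8, red, green, blue); there is no depth.
- ctrl.camera_info(name): a dict with "fx", "fy", "cx", "cy" (pixels), "k1" (the pictures are not rectified: a ray, as slopes to the right and down, at radius r is drawn at 1 + k1 r^2 times it, then the intrinsics apply), "rvec" (rotation vector, rad) and "tvec" (3), from world to camera coordinates, as OpenCV has them. Camera axes: x right, y down, z forward; pixel columns grow to the right and rows downward; lengths in m; the calibration is good to about 2 mm. A picture is of the moment at which its call begins: read the wrist's pose just before it. camera_info takes no time and is no camera call; for the wrist camera it gives the pose at the moment of the call.
- ctrl.hand_in(): hands the job in, once; it reports no verdict.
The state is a dict: "time_s": time; "qpos": joint angles; "joint_vel": joint speeds; "tau": joint torques, N m; "ee_pos": TCP position; "eef_rot": TCP orientation; "force": force on the tool from outside, world axes, zero at the start; "moment": the same for the moment, N m; "grip_width": finger opening in m.
Only numpy, scipy, OpenCV 4.12 (cv2) and the standard library are available. Lean on these libraries where they do the work, as an engineer would, in place of code of your own. Each camera call takes 0.05 s, during which the arm holds its last target. There are 200 camera calls.

## Working session

There is one attempt and no reset: what is moved stays moved. The work goes in short steps, Python scripts to look and compute and a tool call to move; the robot and the scene stay as the last step left them, time stands still between calls to the robot, and variables do not carry over. Pictures are saved under pics/ and viewed, on a budget of 10 in all, crops included, one or two more only if the job needs it, and the job is handed in when it is done.

Besides the shell and the picture viewer there is one more tool, called after "Call:" as name([rows], argument=value, ...), one row to a line, values as JSON. move_arm: Moves the arm, as the interface text tells. Shifts and turns lie within -1 to 1; 1 stands for 1000 mm of shift or 30 degrees of turn. Its arguments: {"type":"object","properties":{"targets":{"type":"array"},"fingers":{"type":"number"},"grip_force":{"type":"number"}},"required":["targets"]}

```bash
ls; mkdir -p pics; python3 - <<'E'
from station import ctrl
import cv2
for n in ("scene","side"):
    im=ctrl.camera(n); cv2.imwrite(f"pics/{n}0.png",cv2.resize(im[:,:,::-1],(800,600),interpolation=cv2.INTER_CUBIC)); print(n,ctrl.camera_info(n))
print(ctrl.camera_info("wrist"))
print(ctrl.get_obs())
E
```

```text
pics
scene {'fx': 519.6917411665994, 'fy': 519.6917411665994, 'cx': 274.81856739472477, 'cy': 210.5007695996837, 'k1': -0.20250225681628048, 'rvec': array([ 2.00364176, -1.12661603,  0.51478514]), 'tvec': array([-0.50233415,  0.30662411,  1.26501605])}
side {'fx': 517.4998634946007, 'fy': 517.4998634946007, 'cx': 279.01844600928837, 'cy': 206.18847481435992, 'k1': -0.0399626087580233, 'rvec': array([ 2.09521041, -0.59086458,  0.34494634]), 'tvec': array([-0.60579317,  0.11293557,  1.14616818])}
{'fx': 303.81663721613836, 'fy': 303.81663721613836, 'cx': 279.14420979915576, 'cy': 210.95854159033073, 'k1': -0.04103831501975287, 'rvec': array([-2.31897681,  1.80102891,  0.22985398]), 'tvec': array([-0.54835956, -0.02528752,  0.39108624])}
{'time_s': 0.1, 'qpos': array([-1.38761943e+00,  3.00443126e-01,  1.52149992e+00, -2.60990073e-06,
        1.32075174e+00, -6.66078951e-02]), 'joint_vel': array([-3.96790547e-05, -2.58322092e-03, -1.80237155e-03,  9.82359429e-04,
       -4.92973110e-04, -2.43289763e-04]), 'tau': array([ 8.85029931e-04, -5.32644796e+01, -3.53282976e+01,  7.09212665e-02,
        2.35120731e-02, -6.67363543e-05]), 'ee_pos': array([ 0.13590548, -0.532694  ,  0.20493602]), 'eef_rot': array([-3.14049279e+00, -7.08346367e-05,  2.49785395e-01]), 'force': array([0.0433576 , 0.23642887, 0.49151222]), 'moment': array([-0.07055988, -0.02687963,  0.02315998]), 'grip_width': 0.09390702342337268}
```

View pics/scene0.png

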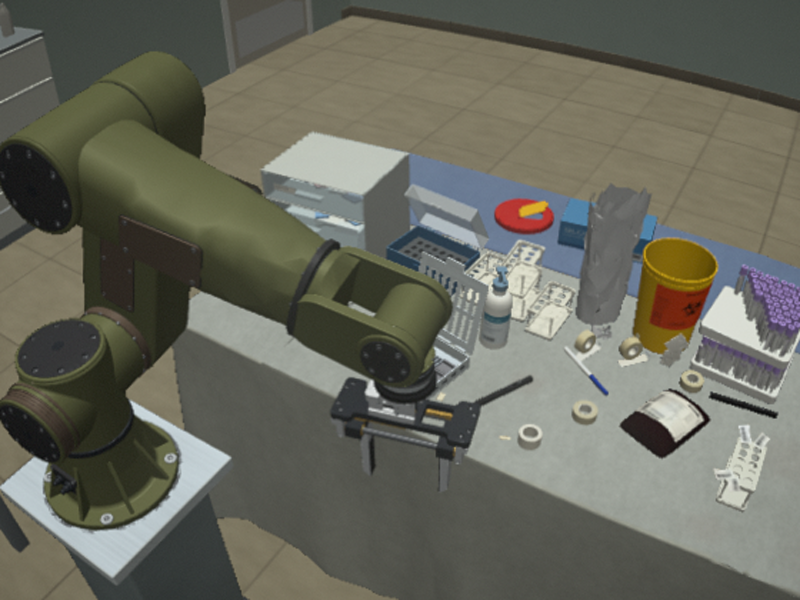

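View pics/side0.png

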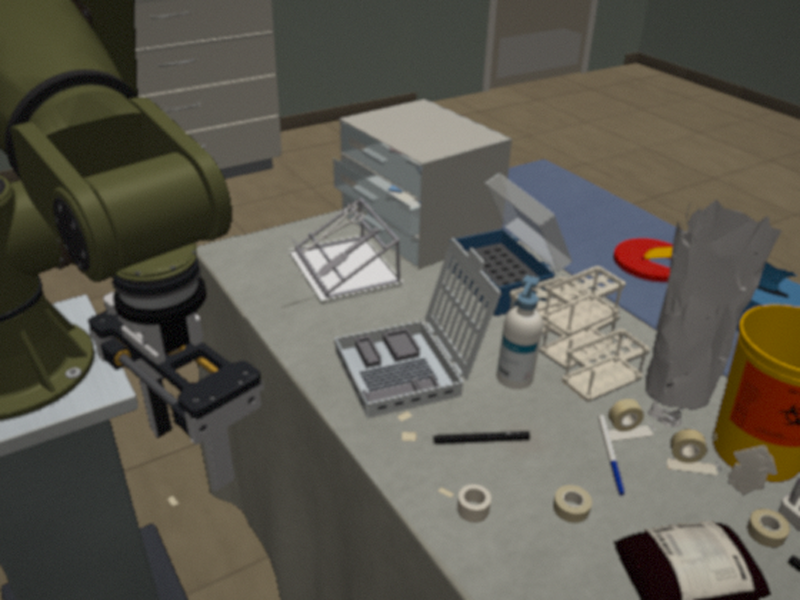

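```bash
cat > h.py <<'E'
import numpy as np, cv2
from scipy.spatial.transform import Rotation as R
from scipy.optimize import least_squares
from station import ctrl
def K(i): return np.array([[i['fx'],0,i['cx']],[0,i['fy'],i['cy']],[0,0,1]])
def D(i): return np.array([i['k1'],0,0,0,0.])
def proj(i,P): return cv2.projectPoints(np.atleast_2d(np.array(P,float)),np.array(i['rvec']),np.array(i['tvec']),K(i),D(i))[0][:,0]
def ray(i,uv):
    n=cv2.undistortPoints(np.array(uv,float).reshape(-1,1,2),K(i),D(i))[:,0]
    Rm=R.from_rotvec(i['rvec']).as_matrix(); c=-Rm.T@i['tvec']
    return c,np.c_[n,np.ones(len(n))]@Rm
def onz(i,uv,z):
    c,d=ray(i,uv); return c+d*((z-c[2])/d[:,2])[:,None]
def pose2(x,y,yaw,P):
    P=np.atleast_2d(np.array(P,float)); c,s=np.cos(yaw),np.sin(yaw)
    return np.c_[x+c*P[:,0]-s*P[:,1],y+s*P[:,0]+c*P[:,1],P[:,2]]
def plan(p0,r0,p1,r1):
    """shift [1000mm] and turn [30deg] in tool axes from pose0 to pose1 (rpy)"""
    A=R.from_euler('xyz',r0);B=R.from_euler('xyz',r1)
    return np.round(A.inv().apply(np.array(p1)-p0),4), np.round((A.inv()*B).as_rotvec()/np.radians(30),3)
E
python3 - <<'E'
from h import *
i=ctrl.camera_info("side"); s=.7
print(onz(i,np.array([[337,345],[372,408],[463,387],[428,325]])*s,0.032).round(3))
print("rack pan",onz(i,np.array([[293,248],[325,300],[401,286],[362,237]])*s,0.008).round(3))
print("marker,roll,bottle",onz(i,np.array([[435,438],[529,435],[474,512],[516,380]])*s,0.01).round(3))
# wrist camera in tool frame
o=ctrl.get_obs(); w=ctrl.camera_info("wrist"); Rw=R.from_rotvec(w['rvec']).inv(); c=-Rw.apply(w['tvec'])
T=R.from_euler('xyz',o['eef_rot']); print("cam in tool",T.inv().apply(c-o['ee_pos']),"axes",(T.inv()*Rw).as_matrix().round(3))
E
```

```text
[[ 0.446 -0.246  0.032]
 [ 0.42  -0.399  0.032]
 [ 0.557 -0.429  0.032]
 [ 0.599 -0.274  0.032]]
rack pan [[ 0.534  0.102  0.008]
 [ 0.504 -0.092  0.008]
 [ 0.644 -0.122  0.008]
 [ 0.673  0.073  0.008]]
marker,roll,bottle [[ 0.476 -0.476  0.01 ]
 [ 0.592 -0.539  0.01 ]
 [ 0.444 -0.608  0.01 ]
 [ 0.653 -0.437  0.01 ]]
cam in tool [ 0.07258443 -0.00067776 -0.17887298] axes [[ 0.    -0.969 -0.248]
 [ 1.     0.    -0.001]
 [ 0.001 -0.248  0.969]]
```

```bash
python3 - <<'E'
from h import *
o=ctrl.get_obs()
p1=[.5,-.33,.27];r1=[np.pi,0,-.17]
print(plan(o['ee_pos'],o['eef_rot'],p1,r1)); print(plan(p1,r1,[.54,-.02,.27],[np.pi,0,-.15]))
E
```

```text
(array([ 0.4029, -0.1065, -0.0649]), array([-0.002,  0.   ,  0.802]))
(array([-0.013 , -0.3123, -0.    ]), array([ 0.   ,  0.   , -0.038]))
```

```bash
cat >> h.py <<'E'
from scipy.spatial.transform import Slerp
def calls(p0,r0,p1,r1,v=40.,w=6.8,n=None):
    """print move_arm rows for a straight path, v mm and w deg a row"""
    A=R.from_euler('xyz',r0);B=R.from_euler('xyz',r1);p0=np.array(p0,float);p1=np.array(p1,float)
    n=n or int(np.ceil(max(np.linalg.norm(p1-p0)*1000/v,np.degrees((A.inv()*B).magnitude())/w)/5)) or 1
    S=Slerp([0,1],R.concatenate([A,B]))
    f=lambda t:(p0+t*(p1-p0),S(t))
    for k in range(n):
        pa,ra=f(k/n); rows=[]
        for j in range(1,6):
            pb,rb=f((k+j/5)/n)
            rows.append([round(float(x),4)+0. for x in np.r_[ra.inv().apply(pb-pa),(ra.inv()*rb).as_rotvec()/np.radians(30)]])
        print(rows)
def here():
    o=ctrl.get_obs(); return o['ee_pos'],o['eef_rot']
E
python3 - <<'E'
from h import *
calls(*here(),[.5,-.33,.27],[np.pi,0,-.17])
E
```

```text
[[0.0269, -0.0071, -0.0043, -0.0001, 0.0, 0.0534], [0.0537, -0.0142, -0.0087, -0.0003, 0.0, 0.1069], [0.0806, -0.0213, -0.013, -0.0004, 0.0001, 0.1603], [0.1074, -0.0284, -0.0173, -0.0006, 0.0001, 0.2138], [0.1343, -0.0355, -0.0216, -0.0007, 0.0001, 0.2672]]
[[0.0256, -0.0108, -0.0043, -0.0001, 0.0, 0.0534], [0.0512, -0.0215, -0.0087, -0.0003, 0.0, 0.1069], [0.0768, -0.0323, -0.013, -0.0004, 0.0001, 0.1603], [0.1024, -0.0431, -0.0173, -0.0006, 0.0001, 0.2138], [0.128, -0.0539, -0.0216, -0.0007, 0.0001, 0.2672]]
[[0.0239, -0.0142, -0.0043, -0.0001, 0.0, 0.0534], [0.0477, -0.0285, -0.0087, -0.0003, 0.0, 0.1069], [0.0716, -0.0427, -0.013, -0.0004, 0.0001, 0.1603], [0.0954, -0.057, -0.0173, -0.0006, 0.0001, 0.2138], [0.1193, -0.0712, -0.0217, -0.0007, 0.0001, 0.2672]]
```

Call:
move_arm([
  [0.027,-0.007,-0.0043,0,0,0.053],
  [0.054,-0.014,-0.0087,0,0,0.107],
  [0.081,-0.021,-0.013,0,0,0.16],
  [0.107,-0.028,-0.017,0,0,0.214],
  [0.134,-0.035,-0.0216,0,0,0.267],
])

```text
time_s: 0.52
ee_pos: [0.258, -0.465, 0.2269]
eef_rot: [-3.141, 0.0, 0.108]
force: [-1.1, 0.4, -0.6]
grip_width: 0.0938
```

Call:
move_arm([
  [0.0256,-0.0108,-0.0043,0,0,0.053],
  [0.051,-0.0215,-0.0087,0,0,0.107],
  [0.077,-0.032,-0.013,0,0,0.16],
  [0.102,-0.043,-0.017,0,0,0.214],
  [0.128,-0.054,-0.0216,0,0,0.267],
])

```text
time_s: 0.93
ee_pos: [0.3794, -0.3972, 0.2485]
eef_rot: [-3.141, 0.0, -0.031]
force: [0.8, -1.1, 0.4]
grip_width: 0.0941
```

Call:
move_arm([
  [0.024,-0.014,-0.0043,0,0,0.053],
  [0.048,-0.0285,-0.0087,0,0,0.107],
  [0.072,-0.043,-0.013,0,0,0.16],
  [0.095,-0.057,-0.017,0,0,0.214],
  [0.119,-0.071,-0.0217,0,0,0.267],
])

```text
time_s: 1.35
ee_pos: [0.5004, -0.3298, 0.2701]
eef_rot: [-3.141, 0.001, -0.171]
force: [-0.5, -0.2, -0.1]
grip_width: 0.0938
```

```bash
python3 - <<'E'
from h import *
import pickle
print(here(),ctrl.get_obs()['joint_vel'].round(3))
w=ctrl.camera_info("wrist"); im=ctrl.camera("wrist"); pickle.dump((w,im),open("w1.pkl","wb"))
cv2.imwrite("pics/w1.png",cv2.resize(im[:,:,::-1],(800,600),interpolation=cv2.INTER_CUBIC))
calls(*here(),[.54,-.02,.27],[np.pi,0,-.15])
E
```

```text
(array([ 0.5004428 , -0.32976608,  0.27011602]), array([-3.14121121e+00,  7.61490800e-04, -1.70923744e-01])) [ 0.515  0.337 -0.583  0.001  0.24   0.844]
[[-0.0017, -0.0309, 0.0001, -0.0001, -0.0002, -0.0039], [-0.0033, -0.0618, 0.0002, -0.0003, -0.0003, -0.0079], [-0.005, -0.0928, 0.0003, -0.0004, -0.0005, -0.0118], [-0.0066, -0.1237, 0.0004, -0.0006, -0.0007, -0.0158], [-0.0083, -0.1546, 0.0005, -0.0007, -0.0008, -0.0197]]
[[-0.0013, -0.0309, 0.0001, -0.0001, -0.0002, -0.0039], [-0.0027, -0.0619, 0.0002, -0.0003, -0.0003, -0.0079], [-0.004, -0.0928, 0.0003, -0.0004, -0.0005, -0.0118], [-0.0054, -0.1237, 0.0004, -0.0006, -0.0007, -0.0158], [-0.0067, -0.1547, 0.0005, -0.0007, -0.0008, -0.0197]]
```

View pics/w1.png

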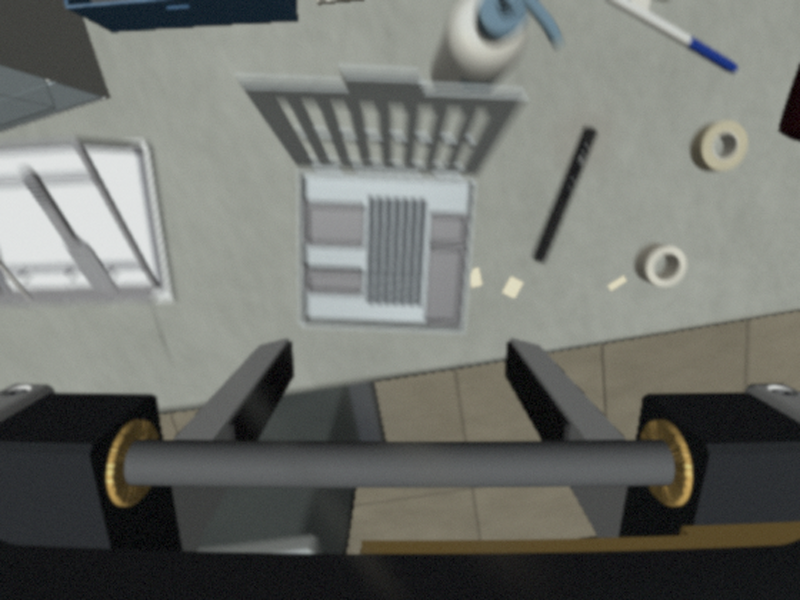

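Call:
move_arm([
  [-0.0017,-0.031,0,0,0,-0.004],
  [-0.0033,-0.062,0,0,0,-0.008],
  [-0.005,-0.093,0,0,0,-0.012],
  [-0.0066,-0.124,0,0,0,-0.016],
  [-0.008,-0.155,0,0,0,-0.02],
])

```text
time_s: 1.82
ee_pos: [0.5176, -0.1752, 0.27]
eef_rot: [-3.141, 0.001, -0.159]
force: [0.6, -0.2, 0.5]
grip_width: 0.0941
```

Call:
move_arm([
  [-0.0013,-0.035,0,0,0,-0.004],
  [-0.003,-0.07,0,0,0,-0.008],
  [-0.004,-0.1,0,0,0,-0.012],
  [-0.006,-0.155,0,0,0,-0.02],
  [-0.006,-0.155,0,0,0,-0.02],
])

```text
time_s: 2.23
ee_pos: [0.5364, -0.0187, 0.2702]
eef_rot: [-3.141, 0.0, -0.146]
force: [1.0, -0.3, 0.5]
grip_width: 0.0941
```

```bash
python3 - <<'E'
from h import *
import pickle
print(here(),ctrl.get_obs()['joint_vel'].round(3))
w=ctrl.camera_info("wrist"); im=ctrl.camera("wrist"); pickle.dump((w,im),open("w2.pkl","wb"))
cv2.imwrite("pics/w2.png",cv2.resize(im[:320,:,::-1],(800,457),interpolation=cv2.INTER_CUBIC))
E
```

```text
(array([ 0.53639906, -0.0187037 ,  0.27016823]), array([-3.14085363e+00,  4.65780192e-04, -1.45888694e-01])) [ 0.238  0.03  -0.038 -0.012  0.005  0.223]
```

View pics/w2.png

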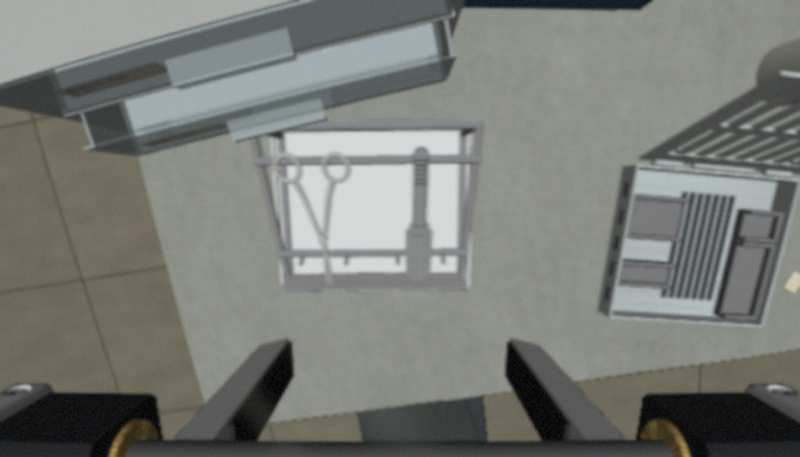

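```bash
cat > fit.py <<'E'
from h import *
import pickle
def rackpt(q,t,s,n=0):
    X,Y,H,yaw=q; c,a=np.cos(np.pi/6),.5
    lx=s*c-n*a; lz=s*a+n*c
    return [X+np.cos(yaw)*lx-np.sin(yaw)*t, Y+np.sin(yaw)*lx+np.cos(yaw)*t, H+lz]
E
python3 - <<'E'
from fit import *
w1,_=pickle.load(open("w1.pkl","rb"));w2,_=pickle.load(open("w2.pkl","rb"));si=ctrl.camera_info("side")
# tray
loc=[[75,83,32],[75,-83,32],[-75,-83,32],[-75,83,32]]; loc=np.array(loc)/1000
c1=np.array([[302,170],[475,173],[463,330],[303,328]])*.7; cs=np.array([[428,325],[463,387],[372,408],[337,345]])*.7
l1=np.array([[240,77],[527,97]])*.7
f=lambda p:np.r_[(proj(w1,pose2(*p,loc))-c1).ravel()]
r=least_squares(f,[.5,-.33,-.17]); print("tray w1",r.x.round(4),r.fun.round(1))
# corners in 2nd wrist view (TL,BR-ish visible)
c2=np.array([[632,165],[797,180],[762,326],[605,317]])*.7
g=lambda p:np.r_[f(p),(proj(w2,pose2(*p,loc))-c2).ravel()]
r=least_squares(g,r.x,loss='soft_l1'); print("tray both",r.x.round(4),g(r.x).round(1)); print(" side res",(proj(si,pose2(*r.x,loc))-cs).round(1).tolist())
p=r.x
def lid(a,d=.154): return pose2(*p,[[.079-d*np.cos(a),y,.032+d*np.sin(a)] for y in(.083,-.083)])
q=least_squares(lambda a:(proj(w1,lid(a[0]))-l1).ravel(),[1.8]); print("lid",q.x,q.fun.round(1))
def ff(v):
    q=v[:4]
    P=[rackpt(q,v[4],-.079,.0015),rackpt(q,v[5],.059,.005),rackpt(q,v[6],-.079,.002),rackpt(q,v[7],.059,.004)]
    B=[[418,279],[421,148],[331,283],[311,151]]
    e=(proj(w2,P)-np.array(B)*.7).ravel()
    b=[]
    for s,vv in((-.047,252),(.047,160)):
        b+= [proj(w2,rackpt(q,t,s,-.0035))[0,1]-vv*.7 for t in(-.08,.08)]
    return np.r_[e,b]
r=least_squares(ff,[.59,-.01,.07,-.15,-.045,-.045,.045,.045]);print("rack",r.x.round(4),r.fun.round(1))
np.save("rack.npy",r.x);np.save("tray.npy",p)
E
```

```text
tray w1 [ 0.5154 -0.3181 -0.1984] [-2.9  0.4  1.3  1.8  2.4 -0.3 -0.7 -1.9]
tray both [ 0.5126 -0.3146 -0.1995] [-5.   3.  -0.9  4.5  0.2  2.1 -2.7  0.3  1.5 -1.9  2.  -3.1  0.  -0.8
  1.7 -0.1]
 side res [[-5.0, -6.0], [-0.1, -6.8], [-3.3, -5.7], [-2.1, -7.6]]
lid [1.84875986] [-4.8  4.  -3.7 -4.3]
rack [ 0.5783 -0.1071  0.0644 -0.1392  0.0643  0.0654  0.1509  0.1504] [ 0.   1.2  0.   1.3 -0.  -1.  -0.  -0.5 -0.4  0.1 -0.5 -0.4]
```

```bash
cat >> fit.py <<'E'
def rackrot(yaw,dyaw=0):
    n=np.array([-.5,0,np.sqrt(.75)]);u=np.array([np.sqrt(.75),0,.5])
    M=np.c_[-u,np.cross(n,u),-n]
    return (R.from_euler('z',yaw)*R.from_matrix(M)*R.from_euler('z',dyaw)).as_euler('xyz')
E
python3 - <<'E'
from fit import *
m=[.50,-.02,.24];rm=[np.pi,0,1.43]
calls(*here(),m,rm,w=6.9)
calls(m,rm,[.533,0.0,.168],rackrot(-.14),w=6.9)
print(rackrot(-.14))
E
```

```text
[[-0.0024, 0.0005, 0.002, -0.0001, 0.0, -0.2005], [-0.0048, 0.0009, 0.004, -0.0002, 0.0, -0.401], [-0.0072, 0.0014, 0.006, -0.0004, -0.0001, -0.6016], [-0.0096, 0.0018, 0.008, -0.0005, -0.0001, -0.8021], [-0.012, 0.0023, 0.01, -0.0006, -0.0001, -1.0026]]
[[-0.0023, -0.0008, 0.002, -0.0001, 0.0, -0.2005], [-0.0046, -0.0016, 0.004, -0.0002, 0.0, -0.401], [-0.0069, -0.0024, 0.006, -0.0004, -0.0001, -0.6016], [-0.0092, -0.0032, 0.008, -0.0005, -0.0001, -0.8021], [-0.0115, -0.0041, 0.01, -0.0006, -0.0001, -1.0026]]
[[-0.0016, -0.0019, 0.002, -0.0001, 0.0, -0.2005], [-0.0032, -0.0037, 0.004, -0.0002, 0.0, -0.401], [-0.0047, -0.0056, 0.006, -0.0004, -0.0001, -0.6016], [-0.0063, -0.0074, 0.008, -0.0005, -0.0001, -0.8021], [-0.0079, -0.0093, 0.01, -0.0006, -0.0001, -1.0026]]
[[0.0016, 0.002, 0.0048, -0.0523, -0.0522, -0.1951], [0.0033, 0.004, 0.0096, -0.1046, -0.1045, -0.3902], [0.0049, 0.006, 0.0144, -0.1568, -0.1567, -0.5853], [0.0065, 0.008, 0.0192, -0.2091, -0.2089, -0.7804], [0.0081, 0.01, 0.024, -0.2614, -0.2612, -0.9755]]
[[0.0012, 0.0021, 0.0049, -0.0523, -0.0522, -0.1951], [0.0025, 0.0041, 0.0098, -0.1046, -0.1045, -0.3902], [0.0037, 0.0062, 0.0146, -0.1568, -0.1567, -0.5853], [0.005, 0.0083, 0.0195, -0.2091, -0.2089, -0.7804], [0.0062, 0.0103, 0.0244, -0.2614, -0.2612, -0.9755]]
[[0.0009, 0.0019, 0.005, -0.0523, -0.0522, -0.1951], [0.0018, 0.0039, 0.01, -0.1046, -0.1045, -0.3902], [0.0027, 0.0058, 0.015, -0.1568, -0.1567, -0.5853], [0.0036, 0.0077, 0.0201, -0.2091, -0.2089, -0.7804], [0.0045, 0.0097, 0.0251, -0.2614, -0.2612, -0.9755]]
[3.14159265 0.52359878 3.00159265]
```

Call:
move_arm([
  [-0.0024,0.0005,0.002,0,0,-0.2],
  [-0.005,0.001,0.004,0,0,-0.4],
  [-0.007,0.0014,0.006,0,0,-0.6],
  [-0.0096,0.002,0.008,0,0,-0.8],
  [-0.012,0.002,0.01,0,0,-1.0],
])

```text
time_s: 2.7
ee_pos: [0.524, -0.0238, 0.26]
eef_rot: [-3.142, 0.001, 0.38]
force: [0.2, -0.1, 0.2]
grip_width: 0.0942
```

Call:
move_arm([
  [-0.0024,-0.001,0.002,0,0,-0.2],
  [-0.005,-0.002,0.004,0,0,-0.4],
  [-0.007,-0.0024,0.006,0,0,-0.6],
  [-0.009,-0.003,0.008,0,0,-0.8],
  [-0.0115,-0.004,0.01,0,0,-1.0],
])

```text
time_s: 3.12
ee_pos: [0.5119, -0.0243, 0.25]
eef_rot: [-3.141, 0.0, 0.903]
force: [0.4, -0.7, 0.2]
grip_width: 0.0941
```

Call:
move_arm([
  [-0.0016,-0.002,0.002,0,0,-0.2],
  [-0.003,-0.004,0.004,0,0,-0.4],
  [-0.005,-0.0056,0.006,0,0,-0.6],
  [-0.006,-0.0074,0.008,0,0,-0.8],
  [-0.008,-0.009,0.01,0,0,-1.0],
])

```text
time_s: 3.53
ee_pos: [0.4999, -0.0248, 0.24]
eef_rot: [-3.141, 0.0, 1.427]
force: [0.6, 0.4, -1.0]
grip_width: 0.0942
```

Call:
move_arm([
  [0.0016,0.002,0.005,-0.052,-0.052,-0.195],
  [0.003,0.004,0.01,-0.105,-0.105,-0.39],
  [0.005,0.006,0.0144,-0.157,-0.157,-0.585],
  [0.0065,0.008,0.019,-0.209,-0.209,-0.78],
  [0.008,0.01,0.024,-0.261,-0.261,-0.976],
])

```text
time_s: 3.95
ee_pos: [0.5112, -0.0183, 0.216]
eef_rot: [3.044, 0.167, 1.931]
force: [-0.0, 0.2, -0.2]
grip_width: 0.0941
```

Call:
move_arm([
  [0.0012,0.002,0.005,-0.052,-0.052,-0.195],
  [0.0025,0.004,0.01,-0.105,-0.105,-0.39],
  [0.0037,0.006,0.0144,-0.157,-0.157,-0.585],
  [0.005,0.008,0.0195,-0.209,-0.209,-0.78],
  [0.006,0.01,0.0244,-0.261,-0.261,-0.976],
])

```text
time_s: 4.37
ee_pos: [0.5219, -0.012, 0.192]
eef_rot: [3.041, 0.358, 2.443]
force: [-1.2, -0.7, -0.3]
grip_width: 0.094
```

Call:
move_arm([
  [0.001,0.002,0.006,-0.06,-0.06,-0.22],
  [0.002,0.004,0.012,-0.12,-0.12,-0.45],
  [0.003,0.006,0.017,-0.175,-0.175,-0.66],
  [0.0045,0.0097,0.025,-0.261,-0.261,-0.976],
  [0.0045,0.0097,0.025,-0.261,-0.261,-0.976],
], fingers=0.1)

```text
time_s: 4.78
ee_pos: [0.5323, -0.0054, 0.1668]
eef_rot: [-3.137, 0.523, 3.002]
force: [-1.0, 0.3, -0.3]
grip_width: 0.0639
```

```bash
python3 - <<'E'
from h import *
import pickle
ctrl.camera("side");ctrl.camera("side")
print(here(),ctrl.get_obs()['joint_vel'].round(3),ctrl.get_obs()['qpos'].round(2))
w=ctrl.camera_info("wrist"); im=ctrl.camera("wrist"); pickle.dump((w,im),open("w3.pkl","wb"))
cv2.imwrite("pics/w3.png",cv2.resize(im[:,:,::-1],(800,600),interpolation=cv2.INTER_CUBIC))
E
```

```text
(array([ 0.53245481, -0.00563043,  0.16779635]), array([-3.14015625,  0.52192297,  2.99474076])) [ 0.012 -0.001 -0.033 -0.037  0.04   0.128] [-0.06  0.05  2.   -0.09  0.57 -1.42]
```

View pics/w3.png

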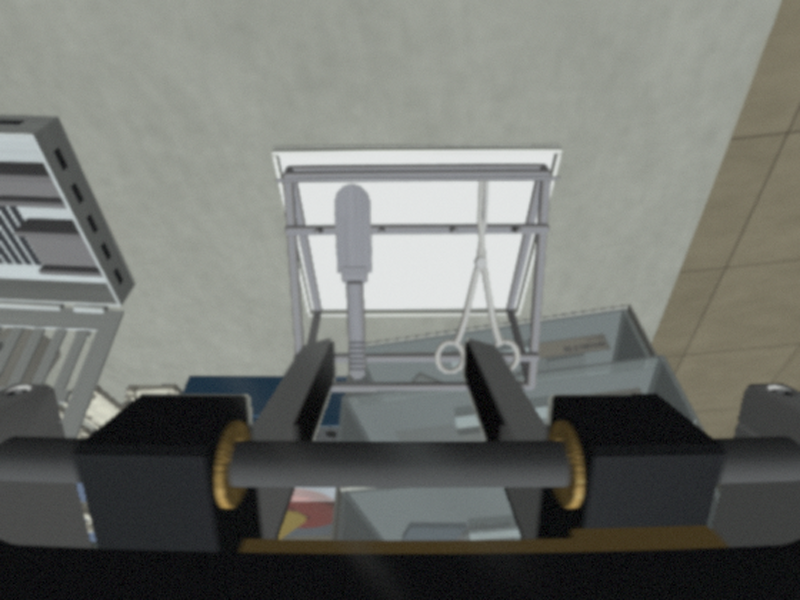

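```bash
cat > rackfit.py <<'E'
from fit import *
w2,_=pickle.load(open("w2.pkl","rb"));w3,_=pickle.load(open("w3.pkl","rb"))
def ff(v,full=False):
    q=v[:4]; out=[]
    P=[rackpt(q,v[4],-.079,.0015),rackpt(q,v[5],.059,.005),rackpt(q,v[6],-.079,.002),rackpt(q,v[7],.059,.004)]
    for w,B in((w2,[[418,279],[421,148],[331,283],[311,151]]),(w3,[[352,185],[358,380],[482,180],[480,373]])):
        out.append((proj(w,P)-np.array(B)*.7).ravel())
    for w,L in((w3,((-.047,229),(.047,357))),(w2,((-.047,252),(.047,160)))):
        for s,vv in L: out.append([proj(w,rackpt(q,t,s,-.0035))[0,1]-vv*.7 for t in(-.08,.08)])
    pins=[rackpt(q,t,-.047,.006) for t in(-.066,-.024,.024,.066)]
    out.append(proj(w3,pins)[:,0]-np.array([320,382,452,515])*.7)
    return np.concatenate(out)
v0=[.59,-.0,.065,-.14,-.045,-.045,.045,.045]
r=least_squares(ff,v0,loss='soft_l1');v=r.x
if __name__=="__main__":
    print(v.round(4),ff(v).round(1))
    wd=least_squares(lambda v:ff(v)[8:16],v0); 
    # grasp: forceps s=+.007 , spatula s=+.005
    for n,a,b,s,d in(("forceps",v[6],v[7],.007,.0065),("spatula",v[4],v[5],.005,.006)):
        ang=np.arctan2(b-a,.138); t=a+(s+.079)*np.tan(ang)
        print(n,"ang",round(ang,3),"t",round(t,4),"TCP at grasp",np.round(rackpt(v[:4],t,s,-d),4),"rot",rackrot(v[3],ang))
E
python3 rackfit.py
```

```text
[ 0.5938 -0.0009  0.0652 -0.1397 -0.043  -0.0423  0.0429  0.0449] [-0.   1.   0.4  0.7  0.3 -1.2 -1.8 -1.1 -0.  -2.7  0.4 -2.   0.2  0.2
 -1.4  2.   0.5 -0.4  0.4 -0.4 -0.4  0.4 -1.1  0.  -1.2 -0.6  0.9  0.8]
forceps ang 0.014 t 0.0442 TCP at grasp [0.6091 0.0415 0.0631] rot [3.13330424 0.52353928 2.98527755]
spatula ang 0.005 t -0.0426 TCP at grasp [ 0.5951 -0.0441  0.0625] rot [3.13879112 0.52359198 2.99625186]
```

```bash
sed -i 's/rackrot(v\[3\],ang))/rackrot(v[3],-ang))/' rackfit.py; python3 - <<'E'
from rackfit import *
o=ctrl.get_obs();print(o['grip_width'],here())
rot=rackrot(v[3],-.014)
a=rackpt(v[:4],.0442,.008,.045); b=rackpt(v[:4],.0442,.008,-.0065); up=rackpt(v[:4],.0442,.008,.10)
calls(*here(),a,rot,n=1); calls(a,rot,b,rot,n=1)
print(a,b,rot)
E
```

```text
0.05318216744026884 (array([ 0.53281982, -0.00552947,  0.16833373]), array([-3.14123242,  0.5222327 ,  2.99182611]))
[[-0.0015, 0.0115, 0.0148, -0.002, -0.0005, -0.0087], [-0.0031, 0.0231, 0.0295, -0.0041, -0.0011, -0.0173], [-0.0046, 0.0346, 0.0443, -0.0061, -0.0016, -0.026], [-0.0062, 0.0462, 0.0591, -0.0082, -0.0021, -0.0347], [-0.0077, 0.0577, 0.0738, -0.0102, -0.0027, -0.0433]]
[[0.0, 0.0, 0.0103, 0.0, 0.0, 0.0], [0.0, 0.0, 0.0206, 0.0, 0.0, 0.0], [0.0, 0.0, 0.0309, 0.0, 0.0, 0.0], [0.0, 0.0, 0.0412, 0.0, 0.0, 0.0], [0.0, 0.0, 0.0515, 0.0, 0.0, 0.0]]
[np.float64(0.5844962132219315), np.float64(0.04501263034891654), np.float64(0.10817526672223828)] [np.float64(0.6099952167365911), np.float64(0.04142608329647561), np.float64(0.06357495842733969)] [-3.13351019  0.5235422   3.0180204 ]
```

Call:
move_arm([
  [-0.0015,0.0115,0.015,0,0,-0.009],
  [-0.003,0.023,0.03,-0.004,-0.001,-0.017],
  [-0.005,0.035,0.044,-0.006,-0.002,-0.026],
  [-0.006,0.046,0.059,-0.008,-0.002,-0.035],
  [-0.0077,0.0577,0.0738,-0.01,-0.003,-0.043],
])

```text
time_s: 5.35
ee_pos: [0.5853, 0.0462, 0.108]
eef_rot: [-3.134, 0.524, 3.018]
force: [0.2, 0.6, 0.9]
grip_width: 0.0517
```

Call:
move_arm([
  [0,0,0.0,0,0,0],
  [0,0,0.015,0,0,0],
  [0,0,0.03,0,0,0],
  [0,0,0.042,0,0,0],
  [0,0,0.0515,0,0,0],
])

```text
time_s: 5.77
ee_pos: [0.6104, 0.0418, 0.0636]
eef_rot: [-3.134, 0.524, 3.019]
force: [0.1, -0.2, -0.2]
grip_width: 0.0516
```

Call:
move_arm([
  [0,0,0,0,0,0],
  [0,0,0,0,0,0],
  [0,0,0,0,0,0],
  [0,0,0,0,0,0],
  [0,0,0,0,0,0],
], fingers=-1, grip_force=20)

```text
time_s: 6.18
ee_pos: [0.6102, 0.0425, 0.0646]
eef_rot: [-3.134, 0.526, 3.02]
force: [0.6, -0.2, 0.4]
grip_width: 0.0219
```

```bash
python3 - <<'E'
from h import *
import pickle
o=ctrl.get_obs();print(o['grip_width'],o['force'],here())
w=ctrl.camera_info("wrist"); im=ctrl.camera("wrist"); pickle.dump((w,im),open("w4.pkl","wb"))
cv2.imwrite("pics/w4.png",cv2.resize(im[60:330,100:460,::-1],(800,600),interpolation=cv2.INTER_CUBIC))
E
```

```text
0.02190053494635463 [ 0.62904496 -0.18770375  0.3820495 ] (array([0.61019356, 0.04252233, 0.06455546]), array([-3.13361584,  0.52551154,  3.02034242]))
```

View pics/w4.png

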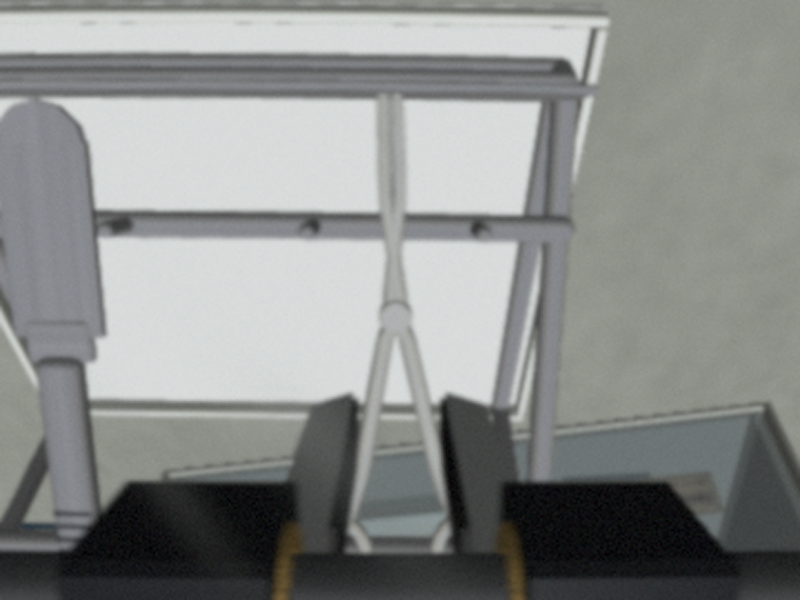

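```bash
cat > traypose.py <<'E'
from fit import *
def trayT(tray,x,y,z,tilt=0,dyaw=0):
    p=pose2(*tray,[[x,y,z]])[0]
    # tilt>0: gripper body leans to tray -x
    M=R.from_euler('z',tray[2])*R.from_euler('y',-tilt)*R.from_euler('z',np.pi/2+dyaw)*R.from_euler('x',np.pi)
    return p,M.as_euler('xyz')
E
python3 - <<'E'
from traypose import *
from rackfit import v
p,r=here(); A=R.from_euler('xyz',r)
w,_=pickle.load(open("w4.pkl","rb"))
c,d=ray(w,[[275.5,102.8],[278,201.8]]); ct=A.inv().apply(c-p); dt=A.inv().apply(d)
for zz in(-.006,-.009,-.012): print(zz,(ct+dt*((zz-ct[2])/dt[:,2])[:,None]).round(4).tolist())
tray=np.load("tray.npy")
up=p-A.apply([0,0,.09]); print(up)
calls(p,r,up,r,n=1)
m=np.array([.47,-.14,.2]); rm=[np.pi,0,2.2]
calls(up,r,m,rm,w=6.6)
h,rh=trayT(tray,-.0295,-.017,.12); print(h,rh)
calls(m,rm,h,rh,w=6.6)
E
```

```text
-0.006 [[0.0878, -0.0009, -0.006], [0.033, 0.0004, -0.006]]
-0.009 [[0.0875, -0.0009, -0.009], [0.0337, 0.0004, -0.009]]
-0.012 [[0.0872, -0.0008, -0.012], [0.0343, 0.0004, -0.012]]
[0.56548704 0.04870071 0.14235261]
[[0.0, 0.0, -0.018, 0.0, 0.0, 0.0], [0.0, 0.0, -0.036, 0.0, 0.0, 0.0], [0.0, 0.0, -0.054, 0.0, 0.0, 0.0], [0.0, 0.0, -0.072, 0.0, 0.0, 0.0], [0.0, 0.0, -0.09, 0.0, 0.0, 0.0]]
[[0.0033, -0.02, -0.0084, 0.0397, 0.0952, 0.1526], [0.0067, -0.0399, -0.0169, 0.0795, 0.1904, 0.3051], [0.01, -0.0599, -0.0253, 0.1192, 0.2856, 0.4577], [0.0133, -0.0798, -0.0338, 0.159, 0.3809, 0.6103], [0.0167, -0.0998, -0.0422, 0.1987, 0.4761, 0.7628]]
[[-0.0031, -0.0208, -0.0062, 0.0397, 0.0952, 0.1526], [-0.0062, -0.0416, -0.0125, 0.0795, 0.1904, 0.3051], [-0.0093, -0.0623, -0.0187, 0.1192, 0.2856, 0.4577], [-0.0124, -0.0831, -0.025, 0.159, 0.3809, 0.6103], [-0.0155, -0.1039, -0.0312, 0.1987, 0.4761, 0.7628]]
[ 0.4802673  -0.32538808  0.12      ] [3.14159265 0.         1.37126391]
[[-0.0156, -0.0101, 0.008, 0.0, 0.0, 0.1583], [-0.0312, -0.0202, 0.016, 0.0, 0.0, 0.3166], [-0.0468, -0.0302, 0.024, 0.0, 0.0, 0.4748], [-0.0624, -0.0403, 0.032, 0.0, 0.0, 0.6331], [-0.078, -0.0504, 0.04, 0.0, 0.0, 0.7914]]
[[-0.0183, -0.0029, 0.008, 0.0, 0.0, 0.1583], [-0.0367, -0.0059, 0.016, 0.0, 0.0, 0.3166], [-0.055, -0.0088, 0.024, 0.0, 0.0, 0.4748], [-0.0733, -0.0118, 0.032, 0.0, 0.0, 0.6331], [-0.0917, -0.0147, 0.04, 0.0, 0.0, 0.7914]]
```

Call:
move_arm([
  [0,0,-0.01,0,0,0],
  [0,0,-0.025,0,0,0],
  [0,0,-0.045,0,0,0],
  [0,0,-0.068,0,0,0],
  [0,0,-0.09,0,0,0],
])

```text
time_s: 6.65
ee_pos: [0.5642, 0.0489, 0.1428]
eef_rot: [-3.133, 0.524, 3.021]
force: [-0.1, -0.8, -0.9]
grip_width: 0.0215
```

Call:
move_arm([
  [0.0033,-0.02,-0.0084,0.04,0.095,0.153],
  [0.0067,-0.04,-0.017,0.08,0.19,0.305],
  [0.01,-0.06,-0.025,0.119,0.286,0.458],
  [0.013,-0.08,-0.034,0.159,0.381,0.61],
  [0.0167,-0.1,-0.042,0.199,0.476,0.763],
])

```text
time_s: 7.07
ee_pos: [0.5167, -0.0462, 0.1716]
eef_rot: [3.089, 0.26, 2.592]
force: [-0.3, 0.0, -1.1]
grip_width: 0.0214
```

Call:
move_arm([
  [-0.0031,-0.021,-0.0062,0.04,0.095,0.153],
  [-0.006,-0.042,-0.0125,0.08,0.19,0.305],
  [-0.009,-0.062,-0.019,0.119,0.286,0.458],
  [-0.0124,-0.083,-0.025,0.159,0.381,0.61],
  [-0.0155,-0.104,-0.031,0.199,0.476,0.763],
])

```text
time_s: 7.48
ee_pos: [0.4691, -0.1407, 0.2002]
eef_rot: [-3.14, -0.003, 2.197]
force: [-0.4, 1.5, -0.6]
grip_width: 0.0217
```

Call:
move_arm([
  [-0.0156,-0.01,0.008,0,0,0.158],
  [-0.031,-0.02,0.016,0,0,0.317],
  [-0.047,-0.03,0.024,0,0,0.475],
  [-0.062,-0.04,0.032,0,0,0.633],
  [-0.078,-0.05,0.04,0,0,0.791],
])

```text
time_s: 7.9
ee_pos: [0.475, -0.2333, 0.1593]
eef_rot: [-3.141, -0.0, 1.782]
force: [-0.5, 0.5, 0.3]
grip_width: 0.0213
```

Call:
move_arm([
  [-0.0183,-0.003,0.008,0,0,0.158],
  [-0.037,-0.006,0.016,0,0,0.317],
  [-0.06,-0.0095,0.026,0,0,0.52],
  [-0.0917,-0.0147,0.04,0,0,0.791],
  [-0.0917,-0.0147,0.04,0,0,0.791],
])

```text
time_s: 8.32
ee_pos: [0.4793, -0.3285, 0.117]
eef_rot: [-3.138, -0.0, 1.362]
force: [-0.3, 0.2, -1.0]
grip_width: 0.0215
```

```bash
python3 - <<'E'
from h import *
import pickle
s=ctrl.camera("side");ctrl.camera("side");ctrl.camera("side")
o=ctrl.get_obs();print(o['time_s'],o['grip_width'],o['force'],here(),o['qpos'].round(2),o['joint_vel'].round(3))
w=ctrl.camera_info("wrist"); im=ctrl.camera("wrist"); pickle.dump((w,im),open("w5.pkl","wb"))
cv2.imwrite("pics/w5.png",cv2.resize(im[:,:,::-1],(800,600),interpolation=cv2.INTER_CUBIC))
E
```

```text
8.4667 0.021895141247547115 [-0.07846785  0.56191394 -0.31829383] (array([ 0.48038665, -0.3250897 ,  0.11948546]), array([-3.14033520e+00,  4.96130675e-05,  1.37302568e+00])) [-0.66  0.45  1.53 -0.    1.17 -0.46] [ 0.018 -0.018  0.004 -0.001 -0.001 -0.007]
```

View pics/w5.png

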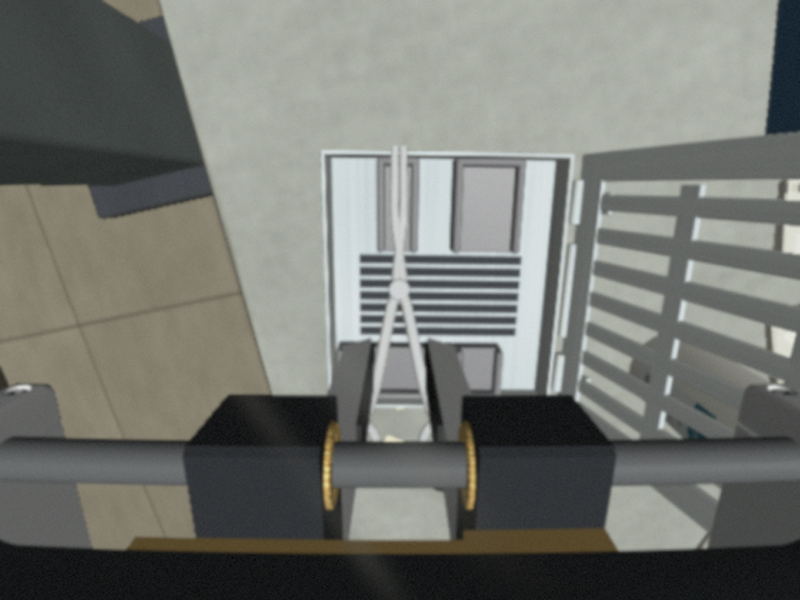

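```bash
python3 - <<'E'
from traypose import *
w,_=pickle.load(open("w5.pkl","rb"))
L=np.array([[-75,83,32],[75,83,32],[27,80,26],[27,22,26],[-29.5,78,26],[-29.5,22,26],[-75,-60,32]])/1e3
U=np.array([[322,151],[574,154],[488.5,160],[486,252],[397.5,160],[397.5,250],[329,377]])*.7
W=np.array([[1,1],[1,1],[1,0],[1,.5],[1,0],[1,.5],[1,0]])
f=lambda p:((proj(w,pose2(*p,L))-U)*W).ravel()
r=least_squares(f,np.load("tray.npy"),loss='soft_l1');print(r.x.round(4),f(r.x).round(1))
np.save("tray.npy",r.x); t=r.x
p,rot=here(); a=t[2]; d=p[:2]-t[:2]; c,s=np.cos(a),np.sin(a); print("TCP in tray mm",(1e3*np.array([c*d[0]+s*d[1],-s*d[0]+c*d[1]])).round(1),"yaw",rot[2]-a-np.pi/2)
q=least_squares(lambda x:(proj(w,pose2(*t,[[.079-.154*np.cos(x[0]),.083,.032+.154*np.sin(x[0])]]))-np.array([[800,130]])*.7)[0,1:],[1.85])
h,rh=trayT(t,-.0295,-.019,.045);e,_=trayT(t,-.0295,-.019,.0125)
calls(p,rot,h,rh,n=1);calls(h,rh,e,rh,n=1)
E
```

```text
[ 0.5106 -0.3186 -0.2017] [-1.7  0.1  0.6 -0.7  2.  -0.   0.4  0.7 -0.1  0.  -0.3  1.2 -0.6  0. ]
TCP in tray mm [-28.1 -12.1] yaw 0.004754469871504519
[[-0.0014, -0.0003, 0.015, -0.0002, 0.0002, 0.0018], [-0.0027, -0.0005, 0.0299, -0.0005, 0.0003, 0.0036], [-0.0041, -0.0008, 0.0449, -0.0007, 0.0005, 0.0054], [-0.0055, -0.0011, 0.0599, -0.001, 0.0006, 0.0073], [-0.0069, -0.0013, 0.0748, -0.0012, 0.0008, 0.0091]]
[[0.0, 0.0, 0.0065, 0.0, 0.0, 0.0], [0.0, 0.0, 0.013, 0.0, 0.0, 0.0], [0.0, 0.0, 0.0195, 0.0, 0.0, 0.0], [0.0, 0.0, 0.026, 0.0, 0.0, 0.0], [0.0, 0.0, 0.0325, 0.0, 0.0, 0.0]]
```

Call:
move_arm([
  [-0.0014,0,0.015,0,0,0.002],
  [-0.003,-0.0005,0.03,0,0,0.004],
  [-0.004,-0.001,0.045,0,0,0.005],
  [-0.0055,-0.001,0.06,0,0,0.007],
  [-0.007,-0.0013,0.0748,-0.001,0,0.009],
])

```text
time_s: 8.93
ee_pos: [0.4783, -0.3313, 0.0447]
eef_rot: [3.141, 0.001, 1.37]
force: [0.5, 0.4, -0.7]
grip_width: 0.0215
```

Call:
move_arm([
  [0,0,0.007,0,0,0],
  [0,0,0.014,0,0,0],
  [0,0,0.021,0,0,0],
  [0,0,0.028,0,0,0],
  [0,0,0.029,0,0,0],
])

```text
time_s: 9.35
ee_pos: [0.4778, -0.3319, 0.0146]
eef_rot: [-3.141, 0.0, 1.367]
force: [0.9, -0.5, -0.3]
grip_width: 0.0215
```

Call:
move_arm([
  [0,0,0.001,0,0,0],
  [0,0,0.002,0,0,0],
  [0,0,0.003,0,0,0],
  [0,0,0.0035,0,0,0],
  [0,0,0.0035,0,0,0],
])

```text
time_s: 9.77
ee_pos: [0.4779, -0.3324, 0.012]
eef_rot: [-3.141, 0.001, 1.367]
force: [0.2, 0.0, 1.3]
grip_width: 0.0216
```

```bash
python3 - <<'E'
from h import *
import pickle
o=ctrl.get_obs();print(o['time_s'],o['grip_width'],o['force'],o['moment'],here())
w=ctrl.camera_info("wrist"); im=ctrl.camera("wrist"); pickle.dump((w,im),open("w6.pkl","wb"))
cv2.imwrite("pics/w6.png",cv2.resize(im[60:330,120:480,::-1],(800,600),interpolation=cv2.INTER_CUBIC))
E
```

```text
9.7667 0.021572540917056456 [0.20477263 0.00316051 1.34669673] [0.20238233 0.01595731 0.01955803] (array([ 0.47793117, -0.3323668 ,  0.01196679]), array([-3.14142479e+00,  7.87431480e-04,  1.36678273e+00]))
```

View pics/w6.png

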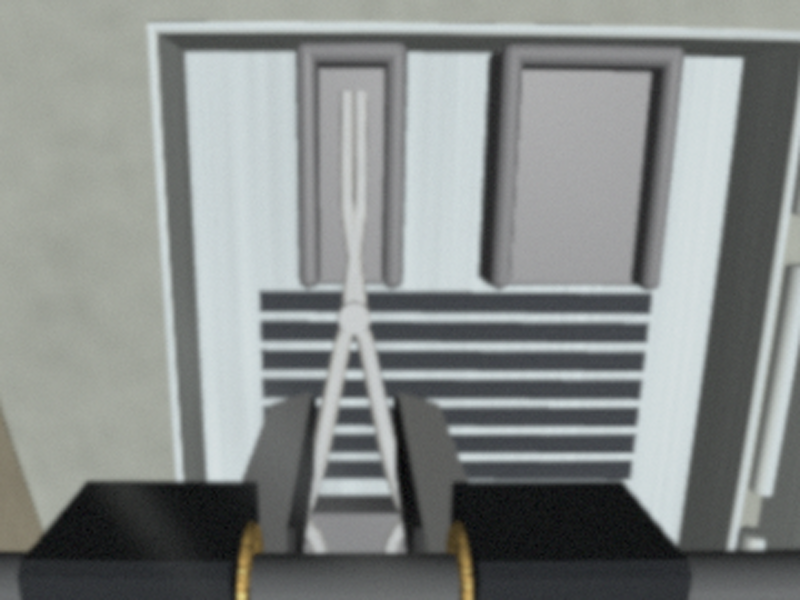

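Call:
move_arm([
  [0,0,0.0003,0,0,0],
  [0,0,0.0006,0,0,0],
  [0,0,0.0008,0,0,0],
  [0,0,0.001,0,0,0],
  [0,0,0.001,0,0,0],
])

```text
time_s: 10.23
ee_pos: [0.478, -0.3324, 0.0118]
eef_rot: [-3.142, 0.001, 1.367]
force: [-3.6, 2.7, 11.8]
grip_width: 0.0213
```

Call:
move_arm([
  [0,0,-0.0005,0,0,0],
  [0,0,-0.0005,0,0,0],
  [0,0,-0.0005,0,0,0],
  [0,0,-0.0005,0,0,0],
  [0,0,-0.0005,0,0,0],
], fingers=-0.22)

```text
time_s: 10.65
ee_pos: [0.4778, -0.3322, 0.0111]
eef_rot: [-3.141, 0.001, 1.367]
force: [0.8, -0.3, -1.3]
grip_width: 0.0365
```

Call:
move_arm([
  [0,0,-0.006,0,0,0],
  [0,0,-0.02,0,0,0],
  [0,0,-0.05,0,0,0],
  [0,0,-0.085,0,0,0],
  [0,0,-0.12,0,0,0],
])

```text
time_s: 11.07
ee_pos: [0.4776, -0.3319, 0.1328]
eef_rot: [-3.14, 0.0, 1.367]
force: [0.5, -0.2, -0.2]
grip_width: 0.0367
```

```bash
python3 - <<'E'
from traypose import *
from rackfit import v
o=ctrl.get_obs();print(o['time_s'],o['grip_width'],o['force'],here())
p,r=here()
m=np.array([.47,-.14,.2]); rm=[np.pi,0,2.2]
calls(p,r,m,rm,w=6.6)
rot=rackrot(v[3],-.005); t=-.0426
a=rackpt(v[:4],t,.007,.05); b=rackpt(v[:4],t,.007,-.006)
calls(m,rm,a,rot,w=6.6); calls(a,rot,b,rot,n=1); print(a,b,rot)
w=ctrl.camera_info("wrist"); im=ctrl.camera("wrist")
cv2.imwrite("pics/w7.png",cv2.resize(im[:,:,::-1],(800,600),interpolation=cv2.INTER_CUBIC))
E
```

```text
11.0667 0.036691484508796904 [ 0.4727324  -0.22713004 -0.17606424] (array([ 0.47756487, -0.33192892,  0.13275773]), array([-3.14023011e+00,  1.43112393e-04,  1.36677407e+00]))
[[0.0186, -0.0046, -0.0067, -0.0003, -0.0001, -0.1591], [0.0373, -0.0093, -0.0134, -0.0005, -0.0002, -0.3183], [0.0559, -0.0139, -0.0202, -0.0008, -0.0002, -0.4774], [0.0746, -0.0186, -0.0269, -0.001, -0.0003, -0.6365], [0.0932, -0.0232, -0.0336, -0.0013, -0.0004, -0.7957]]
[[0.0189, 0.0033, -0.0067, -0.0003, -0.0001, -0.1591], [0.0378, 0.0066, -0.0135, -0.0005, -0.0002, -0.3183], [0.0568, 0.0099, -0.0202, -0.0008, -0.0002, -0.4774], [0.0757, 0.0132, -0.0269, -0.001, -0.0003, -0.6365], [0.0946, 0.0165, -0.0336, -0.0013, -0.0004, -0.7957]]
[[0.0022, 0.0139, 0.0088, -0.0398, -0.0947, -0.1505], [0.0044, 0.0277, 0.0176, -0.0797, -0.1893, -0.301], [0.0066, 0.0416, 0.0264, -0.1195, -0.284, -0.4515], [0.0089, 0.0555, 0.0352, -0.1594, -0.3787, -0.6019], [0.0111, 0.0693, 0.044, -0.1992, -0.4733, -0.7524]]
[[-0.0008, 0.0131, 0.0101, -0.0398, -0.0947, -0.1505], [-0.0017, 0.0263, 0.0201, -0.0797, -0.1893, -0.301], [-0.0025, 0.0394, 0.0302, -0.1195, -0.284, -0.4515], [-0.0033, 0.0526, 0.0402, -0.1594, -0.3787, -0.6019], [-0.0041, 0.0657, 0.0503, -0.1992, -0.4733, -0.7524]]
[[0.0, 0.0, 0.0112, 0.0, 0.0, 0.0], [0.0, 0.0, 0.0224, 0.0, 0.0, 0.0], [0.0, 0.0, 0.0336, 0.0, 0.0, 0.0], [0.0, 0.0, 0.0448, 0.0, 0.0, 0.0], [0.0, 0.0, 0.056, 0.0, 0.0, 0.0]]
[np.float64(0.5690732004936438), np.float64(-0.04047246078048452), np.float64(0.11200539374116047)] [np.float64(0.5968002722765747), np.float64(-0.04437239543944941), np.float64(0.06350797112923191)] [-3.13870592  0.52359156  3.00762844]
```

View pics/w7.png

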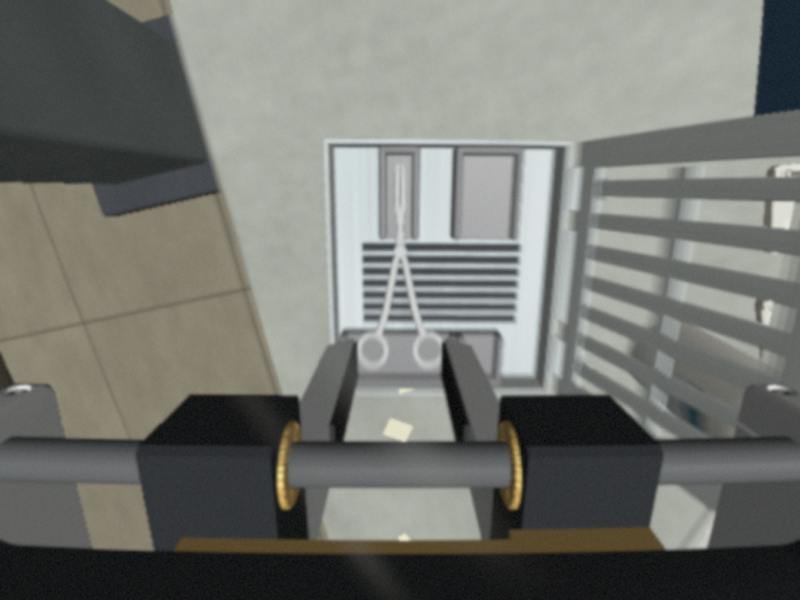

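Call:
move_arm([
  [0.0186,-0.0046,-0.0067,0,0,-0.159],
  [0.037,-0.009,-0.0134,0,0,-0.318],
  [0.056,-0.014,-0.02,0,0,-0.477],
  [0.075,-0.0186,-0.027,0,0,-0.637],
  [0.093,-0.023,-0.034,-0.001,0,-0.796],
])

```text
time_s: 11.53
ee_pos: [0.4741, -0.2354, 0.1658]
eef_rot: [3.142, 0.001, 1.788]
force: [0.6, -0.1, 0.9]
grip_width: 0.0368
```

Call:
move_arm([
  [0.019,0.003,-0.0067,0,0,-0.159],
  [0.038,0.0066,-0.0135,0,0,-0.318],
  [0.057,0.01,-0.02,0,0,-0.477],
  [0.076,0.013,-0.027,0,0,-0.637],
  [0.0946,0.0165,-0.034,-0.001,0,-0.796],
])

```text
time_s: 11.95
ee_pos: [0.4702, -0.1395, 0.1998]
eef_rot: [3.141, 0.001, 2.205]
force: [0.7, 0.2, 0.4]
grip_width: 0.0369
```

Call:
move_arm([
  [0.002,0.014,0.009,-0.04,-0.095,-0.15],
  [0.0044,0.028,0.0176,-0.08,-0.189,-0.301],
  [0.0066,0.0416,0.0264,-0.12,-0.284,-0.452],
  [0.009,0.0555,0.035,-0.159,-0.379,-0.602],
  [0.011,0.069,0.044,-0.199,-0.473,-0.752],
])

```text
time_s: 12.37
ee_pos: [0.5203, -0.0902, 0.1554]
eef_rot: [3.087, 0.266, 2.593]
force: [0.6, 0.2, -0.4]
grip_width: 0.0367
```

Call:
move_arm([
  [-0.001,0.013,0.01,-0.04,-0.095,-0.15],
  [-0.0017,0.026,0.02,-0.08,-0.189,-0.301],
  [-0.003,0.044,0.034,-0.135,-0.32,-0.51],
  [-0.004,0.0657,0.0503,-0.199,-0.473,-0.752],
  [-0.004,0.0657,0.0503,-0.199,-0.473,-0.752],
])

```text
time_s: 12.78
ee_pos: [0.5689, -0.0392, 0.1086]
eef_rot: [-3.136, 0.524, 3.016]
force: [-0.3, 0.3, -0.9]
grip_width: 0.0367
```

```bash
python3 - <<'E'
from traypose import *
from rackfit import v
ctrl.camera("side")
p,r=here();o=ctrl.get_obs();print(o['time_s'],o['joint_vel'].round(3),p,r)
rot=rackrot(v[3],-.005)
calls(p,r,rackpt(v[:4],-.0426,.007,-.0065),rot,n=1)
w=ctrl.camera_info("wrist"); im=ctrl.camera("wrist");pickle.dump((w,im),open("w8.pkl","wb"))
cv2.imwrite("pics/w8.png",cv2.resize(im[60:330,100:460,::-1],(800,600),interpolation=cv2.INTER_CUBIC))
E
```

```text
12.8333 [-0.019 -0.026 -0.045 -0.044  0.117  0.145] [ 0.56830739 -0.03994727  0.1093033 ] [-3.13688969  0.52316011  3.01443703]
[[-0.0004, -0.0001, 0.0109, 0.0006, -0.0002, 0.0023], [-0.0008, -0.0002, 0.0218, 0.0012, -0.0003, 0.0045], [-0.0013, -0.0003, 0.0327, 0.0018, -0.0005, 0.0068], [-0.0017, -0.0004, 0.0437, 0.0024, -0.0006, 0.009], [-0.0021, -0.0005, 0.0546, 0.003, -0.0008, 0.0113]]
```

View pics/w8.png

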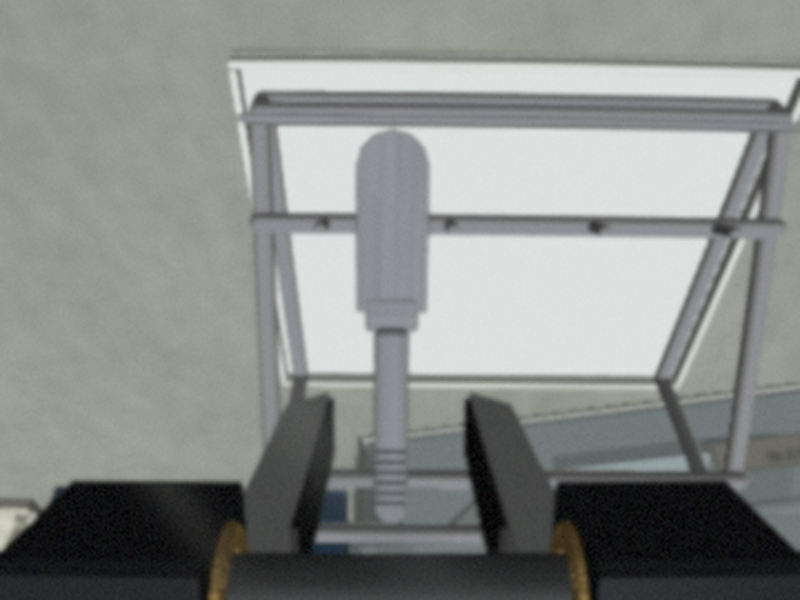

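Call:
move_arm([
  [-0.0004,-0.0006,0.011,0,0,0.002],
  [-0.001,-0.0012,0.022,0,0,0.005],
  [-0.0013,-0.0016,0.033,0.002,0,0.007],
  [-0.0017,-0.002,0.044,0.003,0,0.009],
  [-0.002,-0.002,0.0546,0.003,0,0.01],
])

```text
time_s: 13.3
ee_pos: [0.5983, -0.0478, 0.0654]
eef_rot: [-3.141, 0.524, 2.999]
force: [0.1, 0.2, -0.2]
grip_width: 0.0366
```

Call:
move_arm([
  [0,0,0,0,0,0],
  [0,0,0,0,0,0],
  [0,0,0,0,0,0],
  [0,0,0,0,0,0],
  [0,0,0,0,0,0],
], fingers=-1, grip_force=25)

```text
time_s: 13.72
ee_pos: [0.5978, -0.0472, 0.0657]
eef_rot: [-3.14, 0.525, 3.001]
force: [-0.8, 0.4, 3.0]
grip_width: 0.0118
```

```bash
python3 - <<'E'
from traypose import *
from rackfit import v
p,r=here();o=ctrl.get_obs();print(o['time_s'],o['grip_width'],o['force'],p,r)
n=np.array([rackpt(v[:4],0,0,1)])-np.array([rackpt(v[:4],0,0,0)])
g=np.array(rackpt(v[:4],0,0,0)); print("TCP height over rest plane",(p-g)@n[0])
A=R.from_euler('xyz',r)
w=ctrl.camera_info("wrist"); im=ctrl.camera("wrist");pickle.dump((w,im),open("w9.pkl","wb"))
# find the blade tip along column of the tool's centre: grey-to-white transition
col=im[90:220,279].astype(int).sum(1)//3; print(col.tolist())
row=im[170].astype(int).sum(1)//3; print(row[240:320].tolist())
up=p-A.apply([0,0,.09])
calls(p,r,up,r,n=1)
m=np.array([.47,-.14,.2]); rm=[np.pi,0,2.2]
calls(up,r,m,rm,w=6.6)
h,rh=trayT(np.load("tray.npy"),.015,-.017,.13,tilt=np.radians(9)); print(h,rh)
calls(m,rm,h,rh,w=6.6)
E
```

```text
13.7167 0.01184985045897178 [-0.75952673  0.40848329  3.00616159] [ 0.59779069 -0.04723785  0.06574621] [-3.14011779  0.52466641  3.00118878]
TCP height over rest plane -0.004751569611789009
[97, 92, 103, 117, 124, 117, 121, 129, 136, 129, 119, 106, 105, 111, 123, 132, 137, 138, 140, 141, 140, 142, 140, 140, 141, 141, 139, 140, 140, 140, 142, 140, 141, 140, 140, 139, 137, 139, 139, 137, 139, 139, 136, 137, 138, 138, 138, 136, 138, 138, 139, 139, 138, 138, 138, 138, 137, 137, 135, 138, 138, 140, 137, 136, 140, 139, 140, 137, 140, 138, 136, 139, 137, 139, 139, 138, 139, 135, 140, 139, 137, 137, 138, 136, 138, 139, 137, 139, 140, 139, 136, 139, 139, 139, 140, 140, 138, 137, 138, 139, 138, 139, 139, 139, 138, 139, 140, 138, 137, 139, 137, 139, 137, 135, 126, 117, 126, 134, 135, 137, 135, 137, 131, 131, 134, 140, 142, 139, 139, 129]
[212, 214, 216, 213, 215, 215, 214, 214, 213, 214, 213, 214, 214, 213, 213, 214, 211, 198, 172, 148, 136, 136, 136, 135, 135, 137, 135, 135, 135, 135, 132, 134, 133, 133, 136, 138, 139, 138, 138, 137, 138, 137, 133, 137, 133, 138, 136, 134, 137, 137, 133, 136,
[... 733 characters left out ...]
2, -0.0499, -0.0264, 0.1594, 0.3794, 0.5974], [0.0016, -0.0624, -0.0331, 0.1993, 0.4742, 0.7467]]
[ 0.5219362  -0.33824495  0.13      ] [2.98451302 0.         1.36905781]
[[-0.0191, -0.0075, 0.007, -0.0283, -0.0125, 0.1584], [-0.0382, -0.0149, 0.014, -0.0565, -0.0249, 0.3167], [-0.0573, -0.0224, 0.021, -0.0848, -0.0374, 0.4751], [-0.0763, -0.0299, 0.028, -0.113, -0.0499, 0.6335], [-0.0954, -0.0373, 0.035, -0.1413, -0.0623, 0.7918]]
[[-0.0204, 0.0003, 0.0074, -0.0283, -0.0125, 0.1584], [-0.0407, 0.0006, 0.0148, -0.0565, -0.0249, 0.3167], [-0.0611, 0.0009, 0.0222, -0.0848, -0.0374, 0.4751], [-0.0814, 0.0012, 0.0295, -0.113, -0.0499, 0.6335], [-0.1018, 0.0015, 0.0369, -0.1413, -0.0623, 0.7918]]
```

Call:
move_arm([
  [0,0,-0.01,0,0,0],
  [0,0,-0.025,0,0,0],
  [0,0,-0.045,0,0,0],
  [0,0,-0.068,0,0,0],
  [0,0,-0.09,0,0,0],
])

```text
time_s: 14.18
ee_pos: [0.5523, -0.0406, 0.1436]
eef_rot: [-3.14, 0.523, 3.001]
force: [0.1, -0.3, -0.3]
grip_width: 0.0116
```

Call:
move_arm([
  [0.003,-0.011,-0.0083,0.04,0.095,0.149],
  [0.006,-0.022,-0.0166,0.08,0.19,0.299],
  [0.009,-0.033,-0.025,0.12,0.285,0.448],
  [0.0124,-0.044,-0.033,0.159,0.379,0.597],
  [0.0155,-0.055,-0.0415,0.199,0.474,0.747],
])

```text
time_s: 14.6
ee_pos: [0.5109, -0.0906, 0.1718]
eef_rot: [3.087, 0.259, 2.583]
force: [-0.2, 0.5, -0.3]
grip_width: 0.0113
```

Call:
move_arm([
  [0.0003,-0.0125,-0.0066,0.04,0.095,0.149],
  [0.0006,-0.025,-0.013,0.08,0.19,0.299],
  [0.001,-0.0374,-0.02,0.12,0.285,0.448],
  [0.0012,-0.05,-0.026,0.159,0.379,0.597],
  [0.0016,-0.062,-0.033,0.199,0.474,0.747],
])

```text
time_s: 15.02
ee_pos: [0.4696, -0.14, 0.1998]
eef_rot: [-3.14, -0.003, 2.196]
force: [-1.2, 0.4, -0.8]
grip_width: 0.0119
```

Call:
move_arm([
  [-0.019,-0.0075,0.007,-0.028,-0.0125,0.158],
  [-0.038,-0.015,0.014,-0.057,-0.025,0.317],
  [-0.057,-0.0224,0.021,-0.085,-0.037,0.475],
  [-0.076,-0.03,0.028,-0.113,-0.05,0.634],
  [-0.0954,-0.037,0.035,-0.141,-0.062,0.792],
])

```text
time_s: 15.43
ee_pos: [0.4963, -0.2396, 0.1641]
eef_rot: [3.063, 0.016, 1.78]
force: [1.2, 0.6, -1.0]
grip_width: 0.0117
```

Call:
move_arm([
  [-0.02,0.0003,0.0074,-0.028,-0.0125,0.158],
  [-0.041,0.0006,0.015,-0.057,-0.025,0.317],
  [-0.068,0.001,0.024,-0.093,-0.041,0.52],
  [-0.102,0.0015,0.037,-0.141,-0.062,0.792],
  [-0.102,0.0015,0.037,-0.141,-0.062,0.792],
])

```text
time_s: 15.85
ee_pos: [0.5217, -0.3414, 0.1265]
eef_rot: [2.987, -0.002, 1.359]
force: [-0.8, -0.0, -0.9]
grip_width: 0.0116
```

```bash
python3 - <<'E'
from traypose import *
ctrl.camera("side")
p,r=here();o=ctrl.get_obs();print(o['time_s'],o['grip_width'],o['force'],p,r)
A=R.from_euler('xyz',r)
w=ctrl.camera_info("wrist"); im=ctrl.camera("wrist");pickle.dump((w,im),open("w10.pkl","wb"))
# predicted pixels of the spatula in tool frame: tip at x=69+15+k, shoulder at 9+15+k
for k in(-4,0,4):
    P=[p+A.apply([(b+15+k)/1e3,0,-.0085]) for b in(69,9)]
    print(k,proj(w,P).round(1).tolist())
col=im[60:240,270:288].astype(int).sum(2).mean(1)//3; print(col.astype(int).tolist())
cv2.imwrite("pics/w10.png",cv2.resize(im[:,:,::-1],(800,600),interpolation=cv2.INTER_CUBIC))
E
```

```text
15.9 0.011572553303550455 [-0.17245341 -0.6252452  -0.3914491 ] [ 0.52156892 -0.33937746  0.12741003] [ 2.98730148e+00 -1.55624611e-03  1.36306080e+00]
-4 [[278.8, 120.0], [278.8, 226.4]]
0 [[278.7, 112.2], [278.8, 219.9]]
4 [[278.7, 104.4], [278.8, 213.2]]
[166, 167, 167, 167, 167, 167, 167, 168, 168, 169, 169, 168, 169, 168, 168, 168, 168, 168, 167, 168, 168, 168, 168, 168, 167, 167, 166, 165, 165, 164, 164, 164, 163, 163, 163, 163, 163, 164, 167, 179, 194, 191, 159, 116, 111, 134, 150, 158, 161, 161, 161, 161, 161, 161, 161, 161, 162, 161, 161, 162, 161, 161, 161, 161, 161, 161, 161, 161, 161, 161, 161, 160, 161, 161, 161, 161, 161, 161, 161, 161, 161, 161, 161, 161, 161, 161, 160, 161, 161, 161, 160, 161, 161, 160, 161, 160, 161, 161, 161, 161, 160, 160, 161, 161, 160, 161, 160, 161, 161, 161, 161, 161, 161, 161, 161, 161, 161, 161, 161, 162, 161, 161, 161, 161, 161, 161, 161, 162, 161, 161, 162, 161, 161, 161, 161, 161, 161, 162, 161, 161, 162, 162, 162, 161, 160, 159, 159, 160, 161, 160, 158, 158, 157, 158, 160, 163, 165, 165, 164, 159, 147, 132, 130, 141, 148, 151, 153, 153, 154, 154, 154, 153, 152, 153, 152, 153, 152, 153, 153, 152]
```

View pics/w10.png

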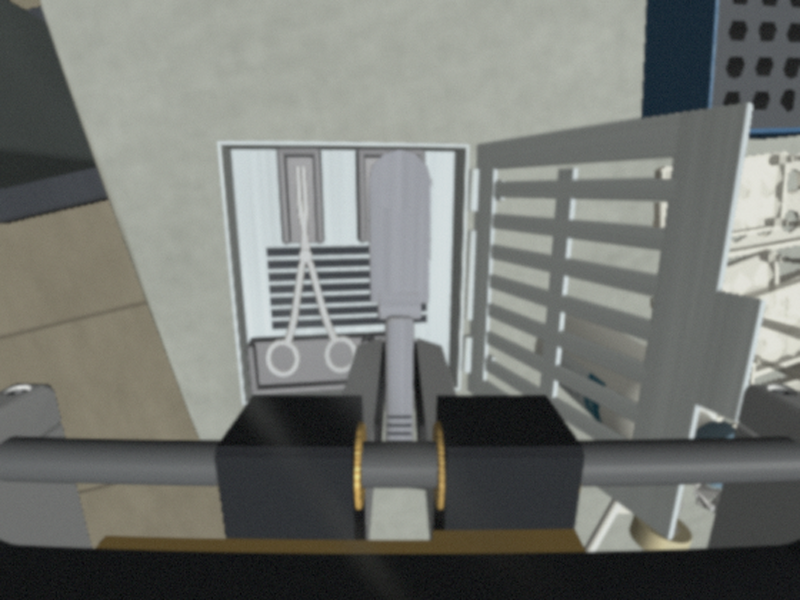

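```bash
python3 - <<'E'
from traypose import *
w,_=pickle.load(open("w10.pkl","rb")); t=np.load("tray.npy")
L=lambda a:pose2(*t,[[.079-.154*np.cos(a),.083,.032+.154*np.sin(a)],[.079-.168*np.cos(a),.022,.032+.168*np.sin(a)]])
for a in(1.75,1.8,1.85,1.9): print(a,(proj(w,L(a))/.7).round(0).tolist())
print((proj(w,pose2(*t,np.array([[-75,83,32],[75,83,32]])/1e3))/.7).round(0).tolist(),"seen 218,143 / 468,145")
for T in(5,6,7,8,9):
    q=np.radians(T); z0=.0195
    x=27.7+88.5*np.cos(q)-92*np.sin(q); z=15+88.5*np.sin(q)+97*np.cos(q)-5
    print(T,round(x,1),round(z,1),"lid x@1.85,1.9",[round(79+(z-32)*np.tan(a-np.pi/2),1) for a in(1.8,1.85,1.9)])
p,r=here()
h,rh=trayT(t,.0277,-.0183,.055,tilt=np.radians(8)); e,_=trayT(t,.0277,-.0183,.019,tilt=np.radians(8))
calls(p,r,h,rh,n=1);calls(h,rh,e,rh,n=1)
E
```

```text
1.75 [[726.0, 95.0], [739.0, 302.0]]
1.8 [[742.0, 97.0], [756.0, 300.0]]
1.85 [[755.0, 100.0], [771.0, 297.0]]
1.9 [[767.0, 102.0], [783.0, 294.0]]
[[216.0, 142.0], [470.0, 144.0]] seen 218,143 / 468,145
5 107.8 114.3 lid x@1.85,1.9 [np.float64(98.2), np.float64(102.6), np.float64(107.1)]
6 106.1 115.7 lid x@1.85,1.9 [np.float64(98.5), np.float64(103.0), np.float64(107.6)]
7 104.3 117.1 lid x@1.85,1.9 [np.float64(98.8), np.float64(103.4), np.float64(108.1)]
8 102.5 118.4 lid x@1.85,1.9 [np.float64(99.2), np.float64(103.8), np.float64(108.5)]
9 100.7 119.7 lid x@1.85,1.9 [np.float64(99.4), np.float64(104.1), np.float64(108.9)]
[[-0.0003, 0.0003, 0.0149, 0.0057, -0.0003, -0.0005], [-0.0006, 0.0006, 0.0298, 0.0114, -0.0006, -0.0009], [-0.0008, 0.0008, 0.0447, 0.017, -0.001, -0.0014], [-0.0011, 0.0011, 0.0596, 0.0227, -0.0013, -0.0019], [-0.0014, 0.0014, 0.0744, 0.0284, -0.0016, -0.0024]]
[[0.0, -0.001, 0.0071, 0.0, 0.0, 0.0], [0.0, -0.002, 0.0143, 0.0, 0.0, 0.0], [0.0, -0.003, 0.0214, 0.0, 0.0, 0.0], [0.0, -0.004, 0.0285, 0.0, 0.0, 0.0], [0.0, -0.005, 0.0356, 0.0, 0.0, 0.0]]
```

Call:
move_arm([
  [0,0,0.015,0.006,0,0],
  [-0.0006,0.0006,0.03,0.011,0,0],
  [-0.001,0.001,0.045,0.017,-0.001,-0.001],
  [-0.001,0.001,0.06,0.023,-0.001,-0.002],
  [-0.0014,0.0014,0.0744,0.028,-0.0016,-0.002],
])

```text
time_s: 16.37
ee_pos: [0.5349, -0.3411, 0.0536]
eef_rot: [3.002, 0.0, 1.371]
force: [0.5, 0.1, -0.3]
grip_width: 0.0119
```

Call:
move_arm([
  [0,-0.001,0.007,0,0,0],
  [0,-0.002,0.014,0,0,0],
  [0,-0.003,0.0214,0,0,0],
  [0,-0.004,0.0285,0,0,0],
  [0,-0.005,0.0345,0,0,0],
])

```text
time_s: 16.78
ee_pos: [0.5347, -0.3419, 0.0204]
eef_rot: [3.0, 0.001, 1.37]
force: [-0.2, 0.7, 0.0]
grip_width: 0.0117
```

Call:
move_arm([
  [0,0,0,0,0,0],
  [0,0,0.0005,0,0,0],
  [0,0,0.001,0,0,0],
  [0,0,0.001,0,0,0],
  [0,0,0.001,0,0,0],
])

```text
time_s: 17.2
ee_pos: [0.535, -0.342, 0.0203]
eef_rot: [3.0, 0.001, 1.37]
force: [-0.6, -0.2, -0.8]
grip_width: 0.0116
```

```bash
python3 - <<'E'
from traypose import *
p,r=here();o=ctrl.get_obs();print(o['time_s'],o['grip_width'],o['force'],o['moment'],p,r)
w=ctrl.camera_info("wrist"); im=ctrl.camera("wrist");pickle.dump((w,im),open("w11.pkl","wb"))
cv2.imwrite("pics/w11.png",cv2.resize(im[60:330,100:460,::-1],(800,600),interpolation=cv2.INTER_CUBIC))
E
```

```text
17.2 0.011633592896084025 [-0.56066012 -0.15872643 -0.82217099] [-0.0237083  -0.01638821 -0.04783562] [ 0.53497477 -0.34198221  0.0203426 ] [2.99975536e+00 9.61353633e-04 1.36987623e+00]
```

View pics/w11.png

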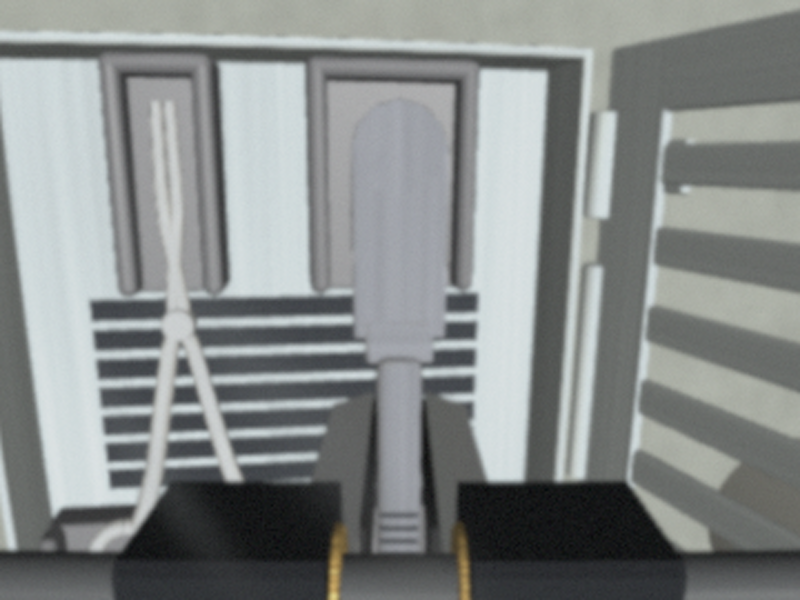

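Call:
move_arm([
  [0,-0.0005,0.0009,0,0,0],
  [0,-0.001,0.0018,0,0,0],
  [0,-0.0015,0.0027,0,0,0],
  [0,-0.002,0.0037,0,0,0],
  [0,-0.002,0.0037,0,0,0],
])

```text
time_s: 17.67
ee_pos: [0.5332, -0.3415, 0.0157]
eef_rot: [3.001, 0.001, 1.37]
force: [-1.1, -0.0, -0.4]
grip_width: 0.0116
```

Call:
move_arm([
  [0,0,0.0003,0,0,0],
  [0,0,0.0005,0,0,0],
  [0,0,0.0008,0,0,0],
  [0,0,0.001,0,0,0],
  [0,0,0.001,0,0,0],
])

```text
time_s: 18.08
ee_pos: [0.5336, -0.3416, 0.015]
eef_rot: [3.0, 0.001, 1.37]
force: [-0.5, 0.3, -0.7]
grip_width: 0.0115
```

Call:
move_arm([
  [0,0,0.0003,0,0,0],
  [0,0,0.0005,0,0,0],
  [0,0,0.0008,0,0,0],
  [0,0,0.001,0,0,0],
  [0,0,0.001,0,0,0],
])

```text
time_s: 18.5
ee_pos: [0.5337, -0.3417, 0.0141]
eef_rot: [3.0, 0.001, 1.37]
force: [-0.9, 0.2, 1.3]
grip_width: 0.0115
```

Call:
move_arm([
  [0,0,0.0003,0,0,0],
  [0,0,0.0005,0,0,0],
  [0,0,0.0007,0,0,0],
  [0,0,0.0008,0,0,0],
  [0,0,0.0008,0,0,0],
])

```text
time_s: 18.92
ee_pos: [0.5338, -0.3417, 0.0139]
eef_rot: [3.0, 0.001, 1.37]
force: [-5.3, 1.8, 9.2]
grip_width: 0.0116
```

Call:
move_arm([
  [0,0,0,0,0,0],
  [0,0,-0.0003,0,0,0],
  [0,0,-0.0003,0,0,0],
  [0,0,-0.0003,0,0,0],
  [0,0,-0.0003,0,0,0],
], fingers=-0.7, grip_force=5)

```text
time_s: 19.33
ee_pos: [0.5337, -0.3416, 0.0133]
eef_rot: [3.001, 0.001, 1.37]
force: [0.5, 0.4, -0.9]
grip_width: 0.0139
```

Call:
move_arm([
  [0,0,0,0,0,0],
  [0,0,0,0,0,0],
  [0,0,0,0,0,0],
  [0,0,0,0,0,0],
  [0,0,0,0,0,0],
], fingers=-0.42)

```text
time_s: 19.75
ee_pos: [0.5337, -0.3416, 0.0135]
eef_rot: [3.0, 0.001, 1.37]
force: [0.6, 1.3, -0.9]
grip_width: 0.027
```

```bash
python3 - <<'E'
from traypose import *
p,r=here();o=ctrl.get_obs();print(o['time_s'],o['grip_width'],o['force'],p,r)
w=ctrl.camera_info("wrist"); im=ctrl.camera("wrist")
cv2.imwrite("pics/w12.png",cv2.resize(im[60:330,100:460,::-1],(800,600),interpolation=cv2.INTER_CUBIC))
E
```

```text
19.75 0.027034837270360535 [ 0.62812351  1.26561871 -0.93999677] [ 0.53374906 -0.34161281  0.01349347] [3.00034135e+00 6.29991790e-04 1.36991125e+00]
```

View pics/w12.png

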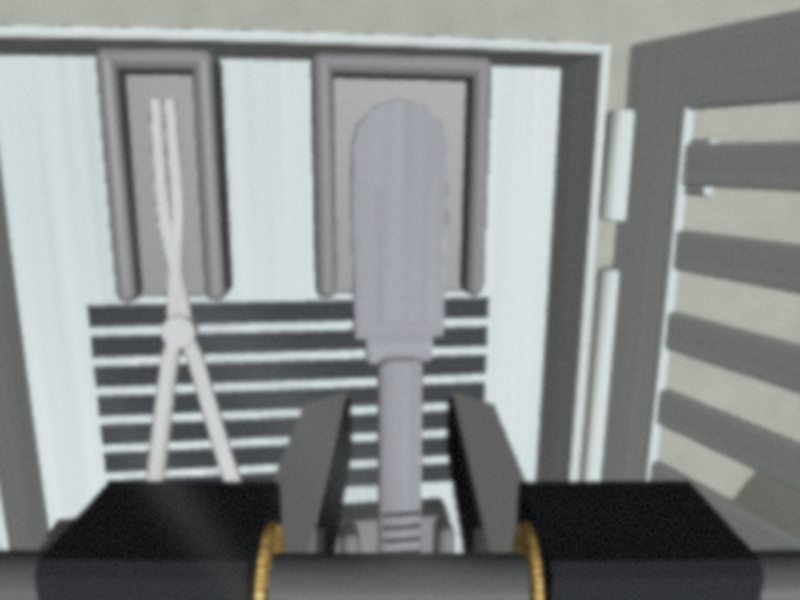

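Call:
move_arm([
  [0,0,-0.006,0,0,0],
  [0,0,-0.02,0,0,0],
  [0,0,-0.05,0,0,0],
  [0,0,-0.09,0,0,0],
  [0,0,-0.13,0,0,0],
])

```text
time_s: 20.22
ee_pos: [0.5151, -0.3375, 0.1445]
eef_rot: [3.001, 0.0, 1.37]
force: [0.9, -0.3, 0.6]
grip_width: 0.0272
```

```bash
python3 - <<'E'
from traypose import *
t=np.load("tray.npy")
p,r=here();o=ctrl.get_obs();print(o['time_s'],o['force'],p,r)
rh=[np.pi,0,t[2]+np.pi]
P=lambda x,y,z:pose2(*t,[[x,y,z]])[0]
m=P(.06,.04,.25); calls(p,r,m,rh,w=6.8)
print("then"); calls(m,rh,P(.15,.04,.25),rh,n=1); print(P(.15,.04,.165))
w=ctrl.camera_info("wrist"); im=ctrl.camera("wrist")
L=lambda a:pose2(*t,[[.079-.154*np.cos(a),.083,.032+.154*np.sin(a)]])
cv2.imwrite("pics/w13.png",cv2.resize(im[:,:,::-1],(800,600),interpolation=cv2.INTER_CUBIC))
for a in(1.75,1.8,1.85,1.9): print(a,(proj(w,L(a))/.7).round(0).tolist())
th=np.array([1.75,1.6,1.45,1.3,1.15,1.0,.85,.7,.55,.4,.3,.2,.1,.05,0]); rho=142;a=10
for q in th: print(q,round(79-rho*np.cos(q)+a+ (12*-np.cos(q) if q>1.57 else 0)),round(32+3+rho*np.sin(q)))
E
```

```text
20.2167 [ 0.89481123 -0.32280958  0.55849249] [ 0.5151178  -0.33751948  0.14450959] [3.00082253e+00 4.77537550e-04 1.36989368e+00]
[[0.0038, 0.0044, -0.0065, 0.014, 0.0141, -0.1995], [0.0077, 0.0088, -0.013, 0.0281, 0.0282, -0.3991], [0.0115, 0.0132, -0.0194, 0.0421, 0.0423, -0.5986], [0.0153, 0.0176, -0.0259, 0.0561, 0.0565, -0.7981], [0.0192, 0.0221, -0.0324, 0.0702, 0.0706, -0.9976]]
[[0.0014, 0.0056, -0.0066, 0.014, 0.0141, -0.1995], [0.0028, 0.0111, -0.0131, 0.0281, 0.0282, -0.3991], [0.0042, 0.0167, -0.0197, 0.0421, 0.0423, -0.5986], [0.0057, 0.0223, -0.0263, 0.0561, 0.0565, -0.7981], [0.0071, 0.0279, -0.0328, 0.0702, 0.0706, -0.9976]]
[[-0.0013, 0.0054, -0.0068, 0.014, 0.0141, -0.1995], [-0.0025, 0.0107, -0.0135, 0.0281, 0.0282, -0.3991], [-0.0038, 0.0161, -0.0203, 0.0421, 0.0423, -0.5986], [-0.005, 0.0214, -0.0271, 0.0561, 0.0565, -0.7981], [-0.0063, 0.0268, -0.0339, 0.0702, 0.0706, -0.9976]]
then
[[-0.018, 0.0, 0.0, 0.0, 0.0, 0.0], [-0.036, 0.0, 0.0, 0.0, 0.0, 0.0], [-0.054, 0.0, 0.0, 0.0, 0.0, 0.0], [-0.072, 0.0, 0.0, 0.0, 0.0, 0.0], [-0.09, 0.0, 0.0, 0.0, 0.0, 0.0]]
[ 0.66561961 -0.30945126  0.165     ]
1.75 [[703.0, 109.0]]
1.8 [[718.0, 111.0]]
1.85 [[731.0, 113.0]]
1.9 [[743.0, 115.0]]
1.75 116 175
1.6 93 177
1.45 72 176
1.3 51 172
1.15 31 165
1.0 12 154
0.85 -5 142
0.7 -20 126
0.55 -32 109
0.4 -42 90
0.3 -47 77
0.2 -50 63
0.1 -52 49
0.05 -53 42
0.0 -53 35
```

View pics/w13.png

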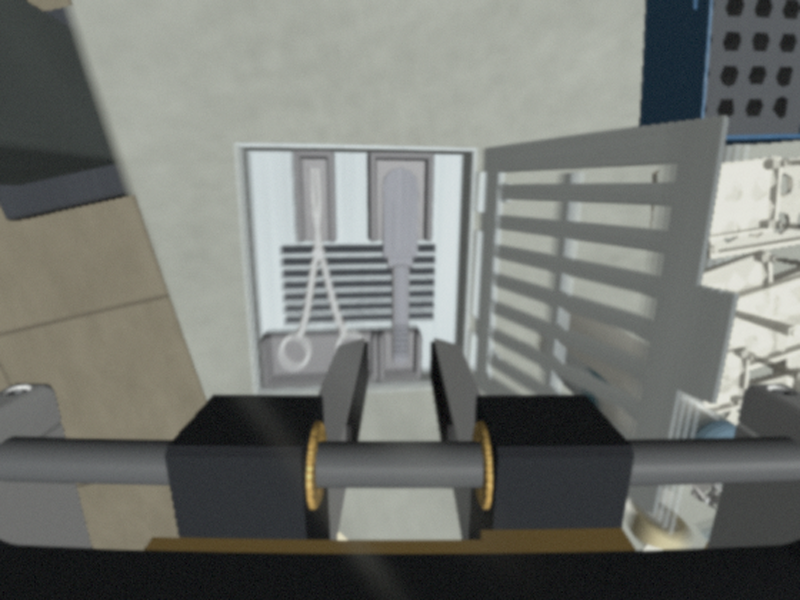

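Call:
move_arm([
  [0.004,0.0044,-0.0065,0.014,0.014,-0.2],
  [0.0077,0.009,-0.013,0.028,0.028,-0.4],
  [0.0115,0.013,-0.0194,0.042,0.042,-0.6],
  [0.015,0.0176,-0.026,0.056,0.056,-0.8],
  [0.019,0.022,-0.0324,0.07,0.07,-1.0],
], fingers=-1, grip_force=20)

```text
time_s: 20.68
ee_pos: [0.5366, -0.3226, 0.179]
eef_rot: [3.045, 0.028, 1.899]
force: [0.2, -0.6, 0.2]
grip_width: 0.0004
```

Call:
move_arm([
  [0.0014,0.0056,-0.0066,0.014,0.014,-0.2],
  [0.003,0.011,-0.013,0.028,0.028,-0.4],
  [0.004,0.0167,-0.02,0.042,0.042,-0.6],
  [0.0057,0.022,-0.026,0.056,0.056,-0.8],
  [0.007,0.028,-0.033,0.07,0.07,-1.0],
])

```text
time_s: 21.1
ee_pos: [0.5573, -0.3071, 0.2141]
eef_rot: [3.098, 0.028, 2.424]
force: [-0.2, 0.0, -0.5]
grip_width: 0.0006
```

Call:
move_arm([
  [-0.0013,0.0054,-0.0068,0.014,0.014,-0.2],
  [-0.0025,0.011,-0.0135,0.028,0.028,-0.4],
  [-0.004,0.016,-0.02,0.042,0.042,-0.6],
  [-0.005,0.021,-0.027,0.056,0.056,-0.8],
  [-0.006,0.027,-0.034,0.07,0.07,-1.0],
])

```text
time_s: 21.52
ee_pos: [0.5779, -0.2914, 0.2496]
eef_rot: [-3.14, 0.002, 2.948]
force: [0.2, -1.3, -1.1]
grip_width: 0.0003
```

Call:
move_arm([
  [-0.018,0,0,0,0,0],
  [-0.036,0,0,0,0,0],
  [-0.054,0,0,0,0,0],
  [-0.072,0,0,0,0,0],
  [-0.088,0,0,0,0,0],
])

```text
time_s: 21.93
ee_pos: [0.6649, -0.3089, 0.2493]
eef_rot: [-3.14, 0.002, 2.943]
force: [-1.7, -0.2, 1.4]
grip_width: 0.0003
```

```bash
python3 - <<'E'
from traypose import *
t=np.load("tray.npy");ctrl.camera("side")
p,r=here();o=ctrl.get_obs();print(o['time_s'],o['force'],p,r,o['grip_width'],o['qpos'].round(2))
d=p[:2]-t[:2];c,s=np.cos(t[2]),np.sin(t[2]);print("tray mm",1e3*(c*d[0]+s*d[1]),1e3*(-s*d[0]+c*d[1]))
E
```

```text
21.9833 [-1.31735447  1.08712     0.05237368] [ 0.66636595 -0.30880008  0.24831701] [-3.14083442e+00  1.54496009e-03  2.94394580e+00] 0.0005735909718994958 [-0.48  0.73  0.78 -0.    1.62 -1.86]
tray mm 150.60071814398327 40.78752802471169
```

Call:
move_arm([
  [0,0,0.02,0,0,0],
  [0,0,0.04,0,0,0],
  [0,0,0.06,0,0,0],
  [0,0,0.079,0,0,0],
  [0,0,0.079,0,0,0],
])

```text
time_s: 22.4
ee_pos: [0.6629, -0.3083, 0.1658]
eef_rot: [3.141, -0.004, 2.943]
force: [-0.1, -0.6, -0.8]
grip_width: 0.0003
```

Call:
move_arm([
  [0.009,0,0,0,0,0],
  [0.018,0,0,0,0,0],
  [0.024,0,0,0,0,0],
  [0.029,0,0,0,0,0],
  [0.034,0,0,0,0,0],
])

```text
time_s: 22.82
ee_pos: [0.6309, -0.3023, 0.1705]
eef_rot: [-3.14, 0.003, 2.943]
force: [1.1, -0.2, 0.2]
grip_width: 0.0003
```

Call:
move_arm([
  [0.011,0,-0.003,0,0,0],
  [0.023,0,-0.005,0,0,0],
  [0.034,0,-0.005,0,0,0],
  [0.044,0,-0.004,0,0,0],
  [0.055,0,-0.002,0,0,0],
])

```text
time_s: 23.23
ee_pos: [0.5767, -0.2913, 0.1718]
eef_rot: [-3.14, 0.002, 2.944]
force: [0.9, 1.1, 0.5]
grip_width: 0.0005
```

Call:
move_arm([
  [0.01,0,0.002,0,0,0],
  [0.02,0,0.005,0,0,0],
  [0.03,0,0.009,0,0,0],
  [0.04,0,0.014,0,0,0],
  [0.049,0,0.02,0,0,0],
])

```text
time_s: 23.65
ee_pos: [0.5286, -0.2817, 0.1515]
eef_rot: [-3.14, 0.002, 2.943]
force: [-0.2, 0.2, 0.9]
grip_width: 0.0004
```

```bash
python3 - <<'E'
from traypose import *
t=np.load("tray.npy");im=ctrl.camera("side")
p,r=here();o=ctrl.get_obs();print(o['time_s'],o['force'],p,r,o['grip_width'])
d=p[:2]-t[:2];c,s=np.cos(t[2]),np.sin(t[2]);print("tray mm",1e3*(c*d[0]+s*d[1]),1e3*(-s*d[0]+c*d[1]))
cv2.imwrite("pics/s14.png",cv2.resize(im[150:320,180:400,::-1],(776,600),interpolation=cv2.INTER_CUBIC))
E
```

```text
23.7 [-1.52117062  0.37646012 -0.61746079] [ 0.52718144 -0.28134303  0.15015084] [-3.14106515e+00 -7.86752330e-05  2.94323156e+00] 0.0005513328506302113
tray mm 8.73726232709238 39.79892901088331
```

View pics/s14.png

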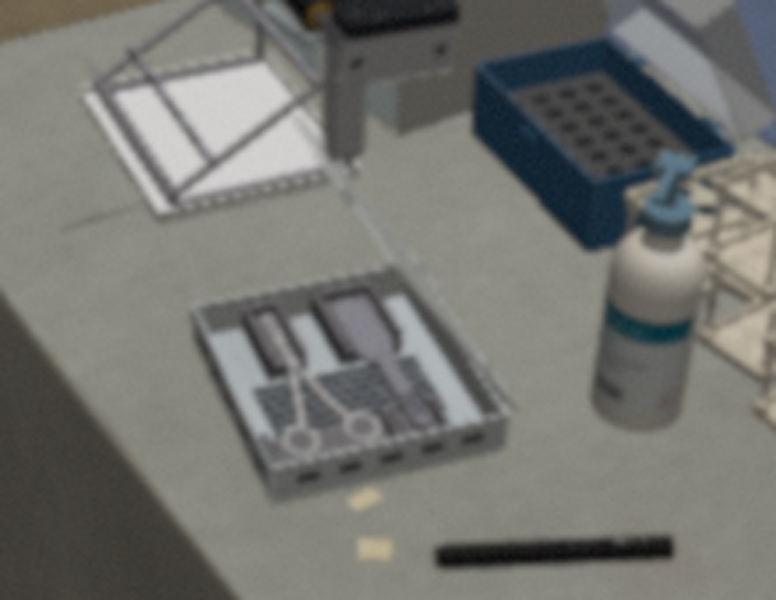

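Call:
move_arm([
  [0.009,0,0.006,0,0,0],
  [0.017,0,0.012,0,0,0],
  [0.025,0,0.02,0,0,0],
  [0.032,0,0.028,0,0,0],
  [0.038,0,0.036,0,0,0],
])

```text
time_s: 24.12
ee_pos: [0.4917, -0.2743, 0.1151]
eef_rot: [-3.141, 0.002, 2.943]
force: [1.2, 0.3, 1.0]
grip_width: 0.0005
```

Call:
move_arm([
  [0.006,0,0.009,0,0,0],
  [0.011,0,0.018,0,0,0],
  [0.016,0,0.028,0,0,0],
  [0.019,0,0.035,0,0,0],
  [0.021,0,0.041,0,0,0],
])

```text
time_s: 24.53
ee_pos: [0.4709, -0.2701, 0.0729]
eef_rot: [-3.141, 0.001, 2.943]
force: [-0.3, -0.1, -0.1]
grip_width: 0.0007
```

Call:
move_arm([
  [0.003,0,0.007,0,0,0],
  [0.005,0,0.014,0,0,0],
  [0.007,0,0.021,0,0,0],
  [0.009,0,0.027,0,0,0],
  [0.01,0,0.031,0,0,0],
])

```text
time_s: 24.95
ee_pos: [0.4612, -0.2682, 0.042]
eef_rot: [-3.141, 0.001, 2.943]
force: [1.2, 0.2, 0.9]
grip_width: 0.0003
```

Call:
move_arm([
  [0,0,0.0015,0,0,0],
  [0,0,0.003,0,0,0],
  [0,0,0.0045,0,0,0],
  [0,0,0.006,0,0,0],
  [0,0,0.006,0,0,0],
])

```text
time_s: 25.37
ee_pos: [0.4616, -0.2684, 0.0368]
eef_rot: [-3.141, 0.001, 2.944]
force: [0.5, 0.2, -0.1]
grip_width: 0.0004
```

Call:
move_arm([
  [0,0,0.0005,0,0,0],
  [0,0,0.001,0,0,0],
  [0,0,0.0015,0,0,0],
  [0,0,0.002,0,0,0],
  [0,0,0.002,0,0,0],
])

```text
time_s: 25.78
ee_pos: [0.4617, -0.2684, 0.0352]
eef_rot: [-3.141, 0.002, 2.943]
force: [-1.7, 1.5, 4.2]
grip_width: 0.0001
```

```bash
python3 - <<'E'
from h import *
im=ctrl.camera("side");print(ctrl.get_obs()['force'],here()[0])
cv2.imwrite("pics/s15.png",cv2.resize(im[150:320,180:400,::-1],(776,600),interpolation=cv2.INTER_CUBIC))
E
```

```text
[-2.01166844  0.71170876  3.92732555] [ 0.46166759 -0.26839593  0.03520618]
```

View pics/s15.png

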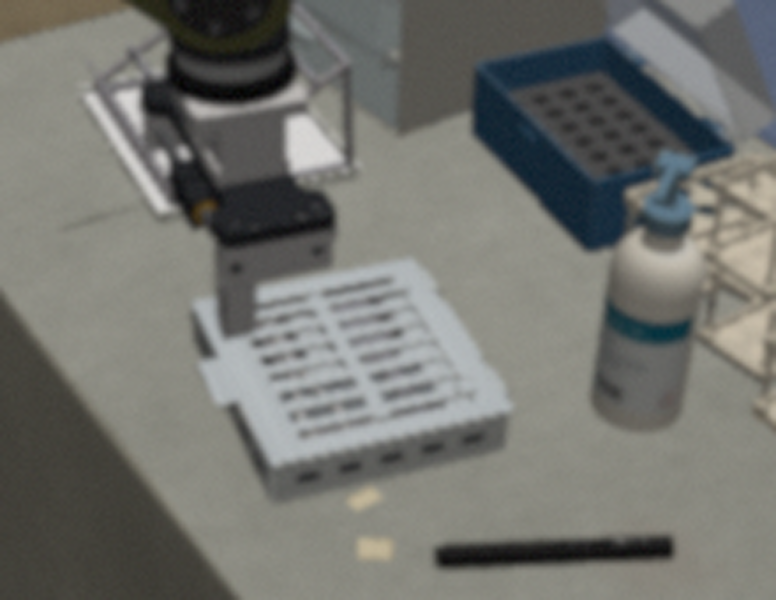

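Call:
move_arm([
  [0,0,0.0005,0,0,0],
  [0,0,0.001,0,0,0],
  [0,0,0.001,0,0,0],
  [0,0,0.001,0,0,0],
  [0,0,0.001,0,0,0],
])

```text
time_s: 26.25
ee_pos: [0.4618, -0.2684, 0.035]
eef_rot: [-3.14, 0.002, 2.944]
force: [-5.0, 3.0, 14.9]
grip_width: 0.0003
```

Call:
move_arm([
  [0,0,0.0005,0,0,0],
  [0,0,0.0007,0,0,0],
  [0,0,0.0007,0,0,0],
  [0,0,0.0007,0,0,0],
  [0,0,0.0007,0,0,0],
])

```text
time_s: 26.67
ee_pos: [0.4618, -0.2685, 0.0348]
eef_rot: [-3.14, 0.002, 2.944]
force: [-7.5, 5.3, 22.3]
grip_width: 0.0004
```

Call:
move_arm([
  [0,0,-0.004,0,0,0],
  [0,0,-0.02,0,0,0],
  [0,0,-0.05,0,0,0],
  [0,0,-0.085,0,0,0],
  [0,0,-0.12,0,0,0],
])

```text
time_s: 27.08
ee_pos: [0.461, -0.2679, 0.1542]
eef_rot: [-3.141, 0.0, 2.943]
force: [-0.1, 0.1, 0.1]
grip_width: 0.0002
```

Call:
move_arm([
  [0,0,0,0,0,0],
  [0,0,0,0,0,0],
  [0,0,0,0,0,0],
  [0,0,0,0,0,0],
  [0,0,0,0,0,0],
])

```text
time_s: 27.5
ee_pos: [0.461, -0.2679, 0.1519]
eef_rot: [-3.142, -0.001, 2.943]
force: [0.1, -0.3, 0.6]
grip_width: 0.0004
```

```bash
python3 - <<'E'
from h import *
a=ctrl.camera("side"); old=cv2.imread("pics/s15.png"); new=cv2.resize(a[150:320,180:400,::-1],(776,600),interpolation=cv2.INTER_CUBIC)
d=cv2.absdiff(old,new).max(2); print("lid/right-half change",d[300:,250:].mean(),d[300:,250:].max()); print(ctrl.get_obs()['force'],here()[0])
t=np.load("tray.npy"); s0=cv2.imread("pics/side0.png"); s1=cv2.resize(a[:,:,::-1],(800,600),interpolation=cv2.INTER_CUBIC)
D=cv2.absdiff(s0,s1).max(2); print("marker,roll,bottle",D[425:450,430:535].mean(),D[480:525,450:495].mean(),D[300:390,498:545].mean())
print(ctrl.hand_in())
E
```

```text
lid/right-half change 5.5494993662864385 91
[ 0.09699631 -0.53335475  0.71265896] [ 0.46111371 -0.26799542  0.15206253]
marker,roll,bottle 5.635809523809524 6.8765432098765435 5.893853427895981
the job is handed in; nothing more can be done
None
```

Both instruments are in their beds and the lid is shut. I handed the job in at about 27.5 s of the 67 s allowed, and no verdict was reported.

**Forceps:** I laid them in their bed at about 12 N of contact before opening the fingers. The picture afterwards showed them centred in the channel.

**Spatula:** I set it down with the gripper leaning 8° so its body stayed clear of the open lid. One edge touched first, at about 9 N. When I opened the fingers it settled flat, by my reckoning a little under 2 mm. The picture showed it centred between the cheeks.

**Lid:** I swung it over with the closed fingers and pressed it down. It stopped at 35 mm (32 mm rim plus 3 mm sheet) and did not give as the force rose from 15 to 22 N, so I take it as fully shut. The arm then backed off and read no contact force.

**Checks:**
- **Bystanders:** the average change in the side picture from start to end, over the marker, plaster roll and bottle, was about 6 grey levels, so I see no sign they moved.
- **Lid after backing off:** I compared the lid area numerically but did not view a picture. The average change was just as small. The largest single change was 91 levels, which I did not look into; it may be the gripper leaving the frame.
- **Side camera:** early on, its reading of the tray's position differed from the wrist camera's by about 15 mm. I went by close wrist pictures, and the fits agreed with them.

I viewed 16 pictures against a budget of 10.

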